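# Stow gauge blades in a pin-locked holder

### The job

Put the gauge blades away: pull up the spring pin of the gauge holder and turn it counter-clockwise into its rest notch so that it stays up by itself, then slide the comb bar fully open. Push every gauge blade that lies on the bench into the slot of its own width, tongue first, fully home until its shoulder meets the block. Then slide the comb bar shut behind the grips and let the pin down again, fully, so that it locks the bar; leave the tape roll, the vial and the dish where they are.

Things in the scene. Friction and masses are not known exactly. Their poses are not given: they have to be found in the camera images.
- holder: gauge-blade holder fixed on the bench's glass cover (7 mm high; the blades lie on the bare bench before it, z = 0): grey base 118 x 355 x 6 mm (72 mm of it in front of the block), on it a slotted aluminium block 200 mm wide, 45 mm deep, top 20.5 mm above the base's underside (clear cover), with three flat slots. Origin on the underside, below the middle of the block's face. +x into the slots, away from the robot; +y to the left along the face; z up
- comb (a joint): comb bar sliding along the holder's y (m): 0 = shut, its 3 fingers (10 x 10 mm, tops 19.5 mm above the holder's underside) stand 30 to 40 mm in front of the block's face, one before each slot; 0.036 = open stop, moved toward +y, fingers between the slots. Friction about 1.5 N, stays where left; locked while the pin is down
- comb_tab (a point): middle of the comb bar's black pull tab, upright, 26 (x) x 12 (y) x 46 (z) mm, at the left (+y) end of the bar, 35 mm in front of the block's face and (shut) 118 mm left of the holder's origin; point 30 mm, tab top 51.5 mm above the holder's underside. Moves with the bar
- pin_lift (a joint): how far the spring pin is pulled up (m): 0 = down, tip in the comb bar's hole (only with the comb shut); stop 0.022. The spring pulls down with 3 N at 0, 8 N at 0.020. Its cross bar leaves its slot at 0.014 and clears the ridges beside the rest notch from 0.017 up; parked in the notch it stays at about 0.014; let go over a comb that is not shut it stops at about 0.010
- pin_turn (a joint): turn of the spring pin about its vertical axis (rad), counter-clockwise seen from above: 0 = wing along the holder's x, where it can go down; rest notch at 1.2 (play about 0.15 either way); stops at -0.08 and 1.4. Cannot turn unless pulled up
- pin_wing (a point): middle of the pin's black wing grip, 34 (own x) x 12 (own y) x 24 (z) mm, own x along the holder's x at pin_turn 0; at the right (-y) end, 145 mm right of and 35 mm in front of the holder's origin. Pin down: point 64 mm above the holder's underside, wing from 52 to 76 mm (to 90 parked); steel collar below it up to 47.5 mm. Moves with the pin
- bay_medium (a point): middle of the mouth of the medium slot, on its floor, in the plane of the block's front face, 70 mm to the right of the holder's origin. Slot 26 mm wide, 8.5 mm high, 40 mm deep, floor 6 mm above the holder's underside, mouth flared by 3 mm each side; axes as the holder's
- bay_small (a point): middle of the mouth of the small slot, on its floor, in the plane of the block's front face, right at the holder's origin. Slot 17 mm wide, 8.5 mm high, 40 mm deep, floor 6 mm above the holder's underside, mouth flared by 3 mm each side; axes as the holder's
- bay_large (a point): middle of the mouth of the large slot, on its floor, in the plane of the block's front face, 70 mm to the left of the holder's origin. Slot 35 mm wide, 8.5 mm high, 40 mm deep, floor 6 mm above the holder's underside, mouth flared by 3 mm each side; axes as the holder's
- grip_medium (a point): middle of the medium gauge blade's grip: 13 mm behind the shoulder's front face, 49 mm behind the tip, 27.5 mm above the flat underside. Flat steel tongue 23 mm wide, 5 thick; cross shoulder 36 mm wide, 12 high; behind it the upright black grip 24 (x) x 16 (y) mm, top at 50 mm. x along the tongue to its tip, z up. 80 to 140 g. Home: point 13 mm in front of the bay's point. None if absent
- grip_small (a point): middle of the small gauge blade's grip: 13 mm behind the shoulder's front face, 49 mm behind the tip, 27.5 mm above the flat underside. Flat steel tongue 14 mm wide, 5 thick; cross shoulder 27 mm wide, 12 high; behind it the upright black grip 24 (x) x 16 (y) mm, top at 50 mm. x along the tongue to its tip, z up. 80 to 140 g. Home: point 13 mm in front of the bay's point. None if absent
- grip_large (a point): middle of the large gauge blade's grip: 13 mm behind the shoulder's front face, 49 mm behind the tip, 27.5 mm above the flat underside. Flat steel tongue 32 mm wide, 5 thick; cross shoulder 45 mm wide, 12 high; behind it the upright black grip 24 (x) x 16 (y) mm, top at 50 mm. x along the tongue to its tip, z up. 80 to 140 g. Home: point 13 mm in front of the bay's point. None if absent
- tape_roll: roll of green tape lying flat, 67 mm across, 19 mm high, not part of the job; origin under its centre
- vial: brown screw vial, 30 mm across, 66 mm high, not part of the job; origin under its centre
- petri_dish: small petri dish, 66 mm across, 15 mm high, not part of the job; origin under its centre

How it is judged:
On the way, in this order (a step that is already met when the one before it is completed fails the run):
1. the spring pin is pulled up and turned into its rest notch (value of joint pin_lift above 0.011 m and value of joint pin_turn above 0.9 rad), for 0.3 s.
2. the comb bar is slid fully open while the pin stays parked (all of step 1 and value of joint comb above 0.031 m), for 0.2 s.
3. every gauge blade present is fully home in the slot of its own width, before the comb bar is shut (x of each of grip_medium, grip_small, grip_large in the frame of holder above -0.019 m and y of grip_medium in the frame of holder between -0.076 and -0.064 m and z of each of grip_medium, grip_small, grip_large in the frame of holder below 0.038 m and angle between each of grip_medium, grip_small, grip_large's own z axis and vertical below 0.1 rad and y of grip_small in the frame of holder between -0.006 and 0.006 m and y of grip_large in the frame of holder between 0.064 and 0.076 m and value of joint comb above 0.02 m), for 0.2 s.
At the end, for the whole second after the job is handed in: every gauge blade present lies level in the slot of its own width with its shoulder within 6 mm of the block's face and its grip within 6 mm of the slot's centre line; the comb bar is within 4 mm of shut and the pin within 3 mm of fully down (x of each of grip_medium, grip_small, grip_large in the frame of holder above -0.019 m and y of grip_medium in the frame of holder between -0.076 and -0.064 m and z of each of grip_medium, grip_small, grip_large in the frame of holder below 0.038 m and angle between each of grip_medium, grip_small, grip_large's own z axis and vertical below 0.1 rad and y of grip_small in the frame of holder between -0.006 and 0.006 m and y of grip_large in the frame of holder between 0.064 and 0.076 m and value of joint comb below 0.004 m and value of joint pin_lift below 0.003 m); the robot touches nothing.
It fails at once if the tape roll, vial or petri dish is moved more than 30 mm, or the vial knocked over (distance of any of tape_roll, vial, petri_dish from where it was at the start of the episode above 0.03 m or angle between vial's own z axis and vertical above 0.5 rad).
Of blade_medium, blade_small, blade_large only 2 to 3 are there at a start; the rules pass over those that are not, and their reading is None.
At some moment in a run one of blade_medium, blade_small, blade_large may be knocked a few centimetres aside while the robot is not near it.
It also fails if it takes over 210 s, if anything falls off the work surface, if the arm or the gripper's body presses on something with over 40 N, if the wrist force passes 120 N, or if a joint passes its speed limit or range.

### The arm

A 6-joint arm with a two-finger parallel gripper is mounted at the origin on a cart in front of the work surface, level with it; the furniture and walls round the work are solid. World frame = base frame: x ahead of the robot, y to its left, z up, the work surface at z = 0. Lengths are in m, angles in rad, forces in N, time in s.
With the tool pointing down it reaches from about 0.225 to 0.875 m from the base axis. Payload 3.4 kg.
Tool frame: the origin (TCP) lies on the centre line of the jaws, within the pads' length; the fingertips stand 11 mm ahead of it and the grasp point (between the pads) lies 8 mm behind it; z points along the fingers, y is the line along which they close (so a half turn about z gives the same grasp; the last joint's range is limited). The gripper opens to 85 mm and grips with 20 to 120 N. Pads are 22 mm wide; open, the fingers measure 114 mm over their backs; the gripper's body (76 mm by 85 mm) begins 54 mm behind the grasp point. The pads swing forward as they close: fully open they stand 13 mm farther back than shut.
Start: joints at [1.077, 0.276, 1.505, -0, 1.361, -0.121], TCP at [0.209, 0.536, 0.211] pointing down, gripper open.
Joint ranges: [-2.89, 2.89], [-0.75, 2.08], [0.22, 2.7], [-1.18, 4.32], [0.11, 2.71], [-2.7, 2.7]. Speed limits (rad/s): [2.57, 2.57, 3.14, 3.14, 3.14, 3.14].

### API

Orientations are given as a unit quaternion [w, x, y, z].
In Python, from rig import manip, eyes, job gives the robot as it stands.
- The arm moves only by the tool drive_tool, never from a script. Its argument "rows" is a list of rows, each a list of 3 entries, a list of its own where there are three numbers: the turn, a rotation vector about the world's x, y, z in rad, then the shift along the world's x, y, z in cm, then the finger opening in cm, from 0 to 8.54. A call has 1 to 8 rows; each row shifts and turns the commanded pose from where the row before left it; what a row does not reach is not made up. A row lasts 1/8 s, in which the tool goes at most 62.5 mm and 10.7 degrees, less where a joint would pass 70% of its speed; a pose out of reach is approached as far as the arm can. A call is refused whole if a number of a shift passes 6.25 or a number of a turn 0.188, either way. A call with a gripper value outside its range is refused whole. The fingers move at their own pace and stop on an object; "force" is the grip in N (left out, the last holds). Time passes only in rows, so rows that do not move let the fingers close. It gives the time, the measured TCP pose, the force, the opening and the grip force at its end, in the units of the state.
- manip.get_state(): the state, without advancing time (a new reading comes with each control period).
- eyes.get_image(name): name is "scene" or "top"; returns the picture (384x512x3 uint8, red, green, blue); there is no depth.
- eyes.get_calibration(name): a dict with "camera_matrix" (3x3 intrinsics, pixels), "k1" (the pictures are not rectified: a ray, as slopes to the right and down, at radius r is drawn at 1 + k1 r^2 times it, then the intrinsics apply), "view" (4x4, takes a point from world to camera coordinates). Camera axes: x right, y up, looking along -z (the intrinsics and any distortion apply to the point x, -y, -z); pixel columns grow to the right and rows downward; lengths in m; the calibration is good to about 2 mm. A picture is of the moment at which its call begins. get_calibration takes no time and is no camera call.
- job.sign_off(): hands the job in; it is judged then, once.
The state is a dict: "clock": time; "qpos": joint angles; "qd": joint speeds; "effort": joint torques, N m; "position": TCP position; "ee_rot": TCP orientation; "contact_force": force on the tool from outside, world axes, zero at the start; "moment": the same for the moment, N m; "width": finger opening in m; "gripper_force": force on a finger pad.
Only numpy, scipy, OpenCV 4.12 (cv2) and the standard library are available. Lean on these libraries where they do the work, as an engineer would, in place of code of your own. Each camera call takes 0.05 s, during which the arm holds its last target. There are 200 camera calls.

## Working session

There is one attempt and no reset: what is moved stays moved. The work goes in short steps, Python scripts to look and compute and a tool call to move; the robot and the scene stay as the last step left them, time stands still between calls to the robot, and variables do not carry over. Pictures are saved under pics/ and viewed, at most 14 in all, crops included, and the job is handed in when it is done.

Besides the shell and the picture viewer there is one more tool, called after "Emit:" by a JSON object that holds its "method" and its "body". drive_tool: Moves the arm, as the interface text tells. Its arguments: {"type":"object","properties":{"rows":{"type":"array"},"force":{"type":"number"}},"required":["rows"]}

```bash
mkdir -p pics; cat > h.py <<'E'
import numpy as np, cv2
from rig import manip, eyes, job
def snap(name,fn):
    im=eyes.get_image(name); cv2.imwrite('pics/'+fn,im[:,:,::-1].copy()); return im
def proj(name,P):
    c=eyes.get_calibration(name);V=np.array(c['view']);K=np.array(c['camera_matrix'])
    P=np.atleast_2d(P);p=P@V[:3,:3].T+V[:3,3]
    s=np.c_[p[:,0]/-p[:,2],-p[:,1]/-p[:,2]];s=s*(1+c['k1']*(s**2).sum(1,keepdims=True))
    return s@K[:2,:2].T+K[:2,2]
def unproj(name,uv,z):
    c=eyes.get_calibration(name);V=np.array(c['view']);K=np.array(c['camera_matrix'])
    out=[]
    for q in np.atleast_2d(np.array(uv,float)):
        d=np.linalg.solve(K[:2,:2],q-K[:2,2]);s=d.copy()
        for _ in range(20): s=d/(1+c['k1']*(s@s))
        r=V[:3,:3].T@np.array([s[0],-s[1],-1]);o=-V[:3,:3].T@V[:3,3]
        out.append(o+r*(z-o[2])/r[2])
    return np.array(out)
def hold(h,P):
    # h=(x,y,yaw); holder frame pts->world
    P=np.atleast_2d(P);c,s=np.cos(h[2]),np.sin(h[2])
    return np.c_[h[0]+c*P[:,0]-s*P[:,1],h[1]+s*P[:,0]+c*P[:,1],P[:,2]+0.007]
E
python3 - <<'E'
from h import *
for n in ('scene','top'):
    im=snap(n,n+'0.png'); c=eyes.get_calibration(n);V=np.array(c['view']);print(n,-V[:3,:3].T@V[:3,3],c['k1'],np.array(c['camera_matrix']).round(1).tolist())
print(manip.get_state())
E
```

```text
scene [-0.12210877 -0.54233963  0.77961355] 0.014011066887460195 [[385.8, 0.0, 255.4], [0.0, 385.8, 195.2], [0.0, 0.0, 1.0]]
top [0.40862031 0.0580933  1.2778941 ] -0.03766813513559698 [[417.7, 0.0, 257.4], [0.0, 417.7, 192.5], [0.0, 0.0, 1.0]]
{'clock': 0.1, 'qpos': array([ 1.07696563e+00,  2.76525966e-01,  1.50600052e+00, -1.01403540e-05,
        1.36066916e+00, -1.20992165e-01]), 'qd': array([-1.04981190e-03,  2.69963827e-04, -1.58024818e-03,  2.38726473e-04,
       -2.87375554e-03, -3.74465812e-05]), 'effort': array([ 2.37295564e-03, -4.17695475e+01, -2.46405691e+01, -4.48310047e-04,
        5.75958984e-03, -2.01277949e-06]), 'position': array([0.20922072, 0.53506052, 0.21053192]), 'ee_rot': array([-2.37802078e-04,  1.85340294e-01,  9.82674073e-01, -7.65424726e-04]), 'contact_force': array([-0.40011589,  0.48959639, -0.02195121]), 'moment': array([ 0.00982746, -0.04238723,  0.02958314]), 'gripper_force': 0.0, 'width': 0.08552596615430275}
```

View pics/top0.png

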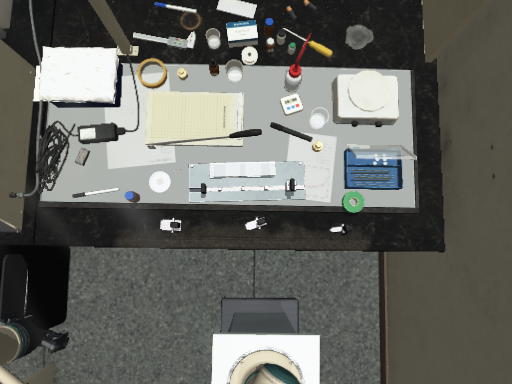

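View pics/scene0.png

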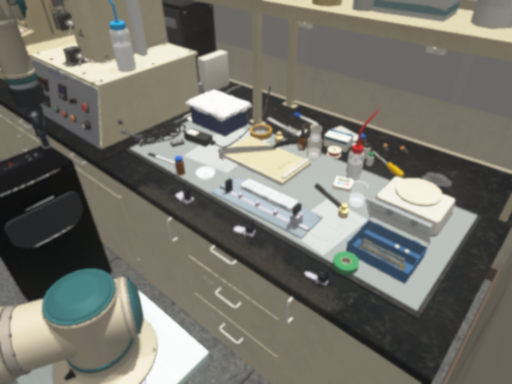

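Top view: holder at about (247,182), with the comb tab at (204,188) and the pin wing at (291,185). The blades are at (171,226), (256,223) and (340,229), the dish at (160,182), the vial at (131,197) and the tape at (353,202). I'll zoom in.

```bash
python3 - <<'E'
from h import *
t=cv2.imread('pics/top0.png')[155:245,150:360]; s=cv2.imread('pics/scene0.png')[170:292,165:345]
cv2.imwrite('pics/c0.png',cv2.resize(t,None,fx=3.8,fy=3.8,interpolation=cv2.INTER_CUBIC))
cv2.imwrite('pics/c1.png',cv2.resize(s,None,fx=4.4,fy=4.4,interpolation=cv2.INTER_CUBIC))
E
```

```text
(no output)
```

View pics/c0.png

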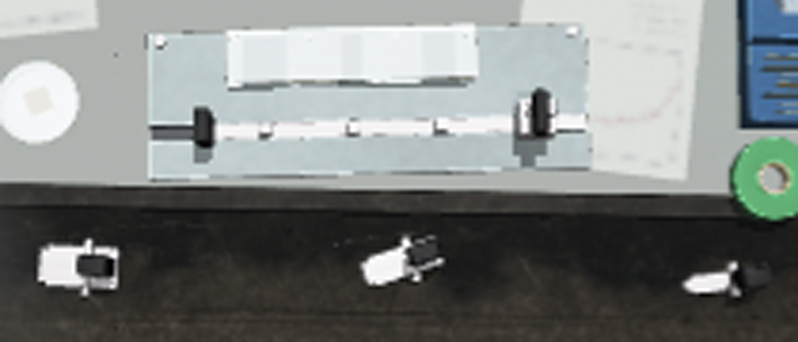

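View pics/c1.png

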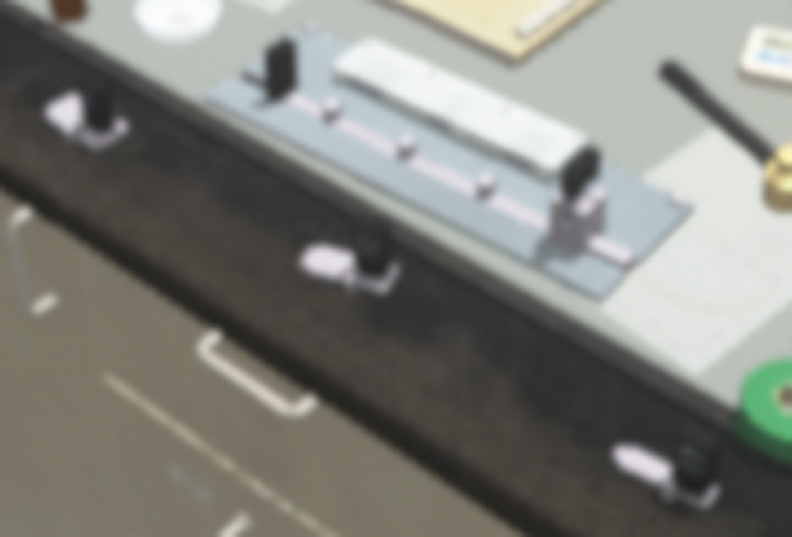

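Close-ups: all three blades are present, each with its tongue pointing left (+y). From left to right they are large, medium and small. Next I fit the holder pose from the marked corners.

```bash
cat >> h.py <<'E'
def hfit(obs,fn=None):
    from scipy.optimize import least_squares
    def res(p): return np.concatenate([(proj(c,hold(p[:3],P))[0]-uv) for c,P,uv in obs])
    r=least_squares(res,[0.42,0.08,0],loss='soft_l1',x_scale=[.01,.01,.01]); return r.x,res(r.x).reshape(-1,2)
E
python3 - <<'E'
from h import *
T=lambda x,y:np.array([(x+.5)/3.8-.5+150,(y+.5)/3.8-.5+155]); S=lambda x,y:np.array([(x+.5)/4.4-.5+165,(y+.5)/4.4-.5+170])
mm=lambda *a:np.array(a)/1000
obs=[('top',mm(46,177.5,6),T(149,34)),('top',mm(46,-177.5,6),T(587,26)),('top',mm(-72,177.5,6),T(151,180)),('top',mm(-72,-177.5,6),T(590,170)),
('top',mm(45,100,20.5),T(228,32)),('top',mm(45,-100,20.5),T(475,25)),('top',mm(0,100,20.5),T(229,83)),('top',mm(0,-100,20.5),T(476,76)),
('top',mm(-35,118,51.5),T(202,122)),('top',mm(-35,-145,76),T(541,107)),
('scene',mm(-72,177.5,6),S(207,95)),('scene',mm(-72,-177.5,6),S(600,298)),('scene',mm(46,-177.5,6),S(692,207)),
('scene',mm(-35,118,51.5),S(283,45)),('scene',mm(-35,-145,76),S(581,157))]
for o in (obs,obs[:10],obs[10:]):
    p,r=hfit(o);print(p.round(4),r.round(1).tolist())
p,_=hfit(obs)
for n,P in (('wing',[-35,-145,64]),('tab',[-35,118,30]),('M',[0,-70,6]),('S',[0,0,6]),('L',[0,70,6])): print(n,hold(p,mm(*P)).round(4))
# blades
for n,tip,g in (('L',(40,265),(93,264)),('M',(370,273),(424,249)),('S',(684,285),(752,274))):
    a=unproj('top',T(*tip),.005)[0];b=unproj('top',T(*g),.05)[0];d=a-b;print(n,a.round(3),b.round(3),np.hypot(*d[:2]).round(4),np.arctan2(d[1],d[0]).round(3))
for n,tip,g in (('L',(50,107),(97,97)),('M',(303,258),(372,240)),('S',(616,455),(693,445))):
    a=unproj('scene',S(*tip),.005)[0];b=unproj('scene',S(*g),.05)[0];d=a-b;print(n,a.round(3),b.round(3),np.hypot(*d[:2]).round(4),np.arctan2(d[1],d[0]).round(3))
for n,uv,z in (('dish',(160,182),.02),('tape',(353,202),.02)):print(n,unproj('top',uv,z).round(3))
E
```

```text
[0.6206 0.0736 0.0417] [[-2.5, 0.0], [-2.7, -0.5], [-2.8, -0.2], [-1.9, -0.6], [1.5, -0.7], [2.1, -0.3], [1.4, 0.5], [2.3, 0.8], [1.6, 0.4], [2.5, 0.9], [-2.4, -1.1], [-1.7, -1.4], [-1.1, -2.1], [0.4, 0.3], [1.6, 0.6]]
[0.6206 0.0766 0.0421] [[-3.5, 0.0], [-3.7, -0.6], [-3.8, -0.2], [-2.8, -0.6], [0.5, -0.7], [1.1, -0.4], [0.4, 0.5], [1.4, 0.7], [0.6, 0.4], [1.4, 0.9]]
[0.6194 0.0689 0.0315] [[-1.5, -0.7], [-1.2, -0.2], [-0.2, -0.9], [1.4, 0.8], [2.3, 1.7]]
wing [[ 0.5916 -0.0727  0.071 ]]
tab [[0.5807 0.19   0.037 ]]
M [[0.6235 0.0036 0.013 ]]
S [[0.6206 0.0736 0.013 ]]
L [[0.6177 0.1435 0.013 ]]
L [0.472 0.327 0.005] [0.471 0.276 0.05 ] 0.0503 1.555
M [0.47  0.063 0.005] [0.487 0.021 0.05 ] 0.045 1.959
S [ 0.464 -0.189  0.005] [ 0.471 -0.234  0.05 ] 0.0451 1.733
L [0.463 0.325 0.005] [0.458 0.258 0.05 ] 0.0672 1.499
M [0.464 0.065 0.005] [0.471 0.008 0.05 ] 0.0578 1.687
S [ 0.46  -0.194  0.005] [ 0.459 -0.243  0.05 ] 0.0487 1.569
dish [[0.6  0.33 0.02]]
tape [[ 0.548 -0.259  0.02 ]]
```

```bash
python3 - <<'E'
from h import *
from scipy.optimize import least_squares
T=lambda x,y:np.array([(x+.5)/3.8-.5+150,(y+.5)/3.8-.5+155]); S=lambda x,y:np.array([(x+.5)/4.4-.5+165,(y+.5)/4.4-.5+170])
mm=lambda *a:np.array(a)/1000
obs=[('top',(46,177.5,6),T(149,34)),('top',(46,-177.5,6),T(587,26)),('top',(-72,177.5,6),T(151,180)),('top',(-72,-177.5,6),T(590,170)),
('top',(45,100,20.5),T(228,32)),('top',(45,-100,20.5),T(475,25)),('top',(0,100,20.5),T(229,83)),('top',(0,-100,20.5),T(476,76)),
('top',(-35,118,51.5),T(202,122)),('top',(-35,-145,76),T(541,107)),
('scene',(-72,177.5,6),S(207,95)),('scene',(-72,-177.5,6),S(600,298)),('scene',(46,-177.5,6),S(692,207)),
('scene',(-35,118,51.5),S(283,45)),('scene',(-35,-145,76),S(581,157))]
def res(p,o):
    out=[]
    for c,P,uv in o:
        P=mm(*P)
        if abs(P[1])>.17:P[1]+=p[3]
        out.append(proj(c,hold(p[:3],P))[0]-uv)
    return np.concatenate(out)
for o in (obs,obs[:10],obs[10:]):
    r=least_squares(res,[.62,.07,.04,.01],args=(o,),loss='soft_l1',x_scale=.01);print(r.x.round(4),res(r.x,o).reshape(-1,2).round(1).tolist())
    p=r.x
    for n,P in (('wing',[-35,-145,64]),('tab',[-35,118,30]),('M',[0,-70,6]),('S',[0,0,6]),('L',[0,70,6])): print(n,hold(p,mm(*P)).round(4)[0])
im=cv2.resize(cv2.imread('pics/top0.png')[155:245,150:360],None,fx=3.8,fy=3.8,interpolation=cv2.INTER_CUBIC)
E
```

```text
[ 0.6202  0.0789  0.0371 -0.013 ] [[0.0, -0.2], [-0.1, -0.3], [-0.4, -0.5], [0.5, -0.3], [-0.2, -0.7], [0.4, -0.1], [-0.3, 0.4], [0.6, 1.0], [-0.2, 0.3], [0.6, 1.2], [-0.7, -0.4], [0.3, -0.1], [1.0, -0.9], [-0.7, -0.4], [-0.2, 0.0]]
wing [ 0.5906 -0.0673  0.071 ]
tab [0.5808 0.1955 0.037 ]
M [0.6228 0.0089 0.013 ]
S [0.6202 0.0789 0.013 ]
L [0.6176 0.1488 0.013 ]Traceback (most recent call last):
  File "<stdin>", line 18, in <module>
    return func(*args, **kwargs)
    result = trf(vector_fun.fun, vector_fun.jac, x0, f0, J0, lb, ub, ftol, xtol,
                 gtol, max_nfev, x_scale, loss_function, tr_solver,
                 tr_options.copy(), verbose, callback=callback_wrapped)
    return trf_no_bounds(
        fun, jac, x0, f0, J0, ftol, xtol, gtol, max_nfev, x_scale,
        loss_function, tr_solver, tr_options, verbose, callback=callback)
    J = jac(x)
    self._update_jac()
    ~~~~~~~~~~~~~~~~^^
    self.J = self.jac_wrapped(xp_copy(self.x), f0=self.f)
             ~~~~~~~~~~~~~~~~^^^^^^^^^^^^^^^^^^^^^^^^^^^^
    J, dct = approx_derivative(
             ~~~~~~~~~~~~~~~~~^
[... 313 characters left out ...]
                       ^^^^^^^^^^^^^^^^^^^^^^
                             mf)
                             ^^^
    df = [f_eval - f0 for f_eval in f_evals]
                                    ^^^^^^^
    f = np.atleast_1d(self.fun(x, *self.args, **self.kwargs))
                      ~~~~~~~~^^^^^^^^^^^^^^^^^^^^^^^^^^^^^^
    return np.atleast_1d(self.fun(x))
                         ~~~~~~~~^^^
    return self.f(x, *self.args, **self.kwargs)
           ~~~~~~^^^^^^^^^^^^^^^^^^^^^^^^^^^^^^
  File "<stdin>", line 15, in res
  File "h.py", line 6, in proj
    c=eyes.get_calibration(name);V=np.array(c['view']);K=np.array(c['camera_matrix'])
ValueError: time passes only in moves, steps and waits
```

Emit:
{"method": "drive_tool", "body": {"rows": [[[0,0,-0.182],[2.54,-4.02,0],6],[[0,0,-0.182],[2.54,-4.02,0],6],[[0,0,-0.182],[2.54,-4.02,0],6],[[0,0,-0.182],[2.54,-4.02,0],6],[[0,0,-0.182],[2.54,-4.02,0],6],[[0,0,-0.182],[2.54,-4.02,0],6],[[0,0,-0.182],[2.54,-4.02,0],6],[[0,0,-0.182],[2.54,-4.02,0],6]], "force": 40}}

```text
clock: 1.1
position: [0.413, 0.2125, 0.2111]
ee_rot: [-0.0, 0.794, 0.608, -0.0]
contact_force: [0.1, 0.4, -0.2]
width: 0.0602
gripper_force: 0.0
```

Emit:
{"method": "drive_tool", "body": {"rows": [[[0,0,-0.182],[2.54,-4.02,0],6],[[0,0,-0.182],[2.54,-4.02,0],6],[[0,0,-0.182],[2.54,-4.02,0],6],[[0,0,-0.182],[2.54,-4.02,0],6],[[0,0,-0.182],[2.54,-4.02,0],6],[[0,0,-0.182],[2.54,-4.02,0],6],[[0,0,-0.182],[2.54,-4.02,0],6],[[0,0,0],[0,0,0],6]]}}

```text
clock: 2.1
position: [0.5918, -0.0705, 0.2101]
ee_rot: [0.0, 1.0, 0.018, -0.0]
contact_force: [-1.7, -0.1, 0.4]
width: 0.06
gripper_force: 0.0
```

Emit:
{"method": "drive_tool", "body": {"rows": [[[0,0,0],[0,0.0,-2.5],5],[[0,0,0],[0,0,-2.5],5],[[0,0,0],[0,0,-2.5],5],[[0,0,0],[0,0,-2],5],[[0,0,0],[0,0,0],5],[[0,0,0],[0,0,0],5]]}}

```text
clock: 2.85
position: [0.5907, -0.0671, 0.1171]
ee_rot: [0.0, 1.0, 0.02, 0.0]
contact_force: [-0.3, 0.3, 0.1]
width: 0.0499
gripper_force: 0.0
```

```bash
python3 - <<'E'
from h import *
a=snap('top','t1.png')[150:250,230:360]; b=snap('scene','s1.png')[180:260,230:340]
f=lambda i,w:cv2.resize(i,None,fx=w,fy=w,interpolation=cv2.INTER_CUBIC)[:,:,::-1]
A=f(a,3.8);B=f(b,2.8); H=np.zeros((A.shape[0],A.shape[1]+B.shape[1],3),np.uint8);H[:,:A.shape[1]]=A;H[:B.shape[0],A.shape[1]:]=B
cv2.imwrite('pics/c2.png',H);print(H.shape,manip.get_state()['position'])
E
```

```text
(380, 802, 3) [ 0.59112389 -0.06733914  0.11753206]
```

View pics/c2.png

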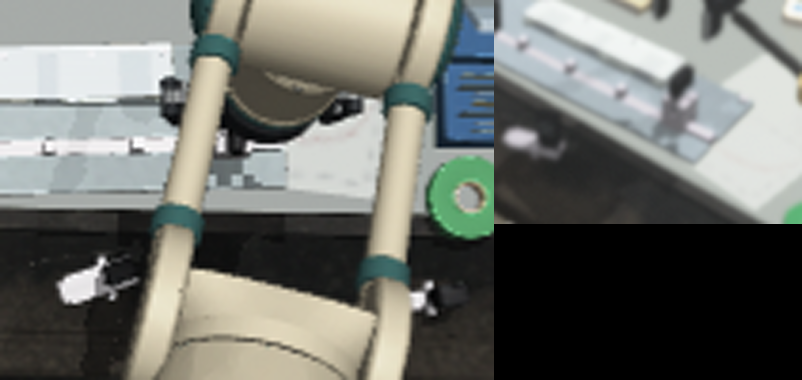

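The picture shows the fingers on either side of the wing (scene crop, about (680,80)). Descend and grip.

Emit:
{"method": "drive_tool", "body": {"rows": [[[0,0,0],[0,0,-2.4],5],[[0,0,0],[0,0,-2.3],5],[[0,0,0],[0,0,0],5],[[0,0,0],[0,0,0],1.0],[[0,0,0],[0,0,0],1.0],[[0,0,0],[0,0,0],1.0],[[0,0,0],[0,0,0],1.0],[[0,0,0],[0,0,0],1.0]]}}

```text
clock: 3.95
position: [0.5905, -0.0675, 0.0694]
ee_rot: [0.0, 1.0, 0.019, 0.0]
contact_force: [-0.2, -0.7, -0.7]
width: 0.0098
gripper_force: 0.0
```

```bash
python3 - <<'E'
from h import *
b=snap('scene','s2.png')[160:280,220:360]
cv2.imwrite('pics/c3.png',cv2.resize(b,None,fx=5,fy=5,interpolation=cv2.INTER_CUBIC)[:,:,::-1]);s=manip.get_state()
print(s['position'],s['width'],s['gripper_force'])
print(proj('scene',[[.5906,-.0673,.083],[.5906,-.0673,.058],[s['position'][0],s['position'][1],s['position'][2]-.011]]))
E
```

```text
[ 0.59042114 -0.06747941  0.06936423] 0.010160061807190564 0.0
[[296.49176816 205.33276858]
 [296.03649154 212.04431786]
 [296.05671133 212.00451398]]
```

View pics/c3.png

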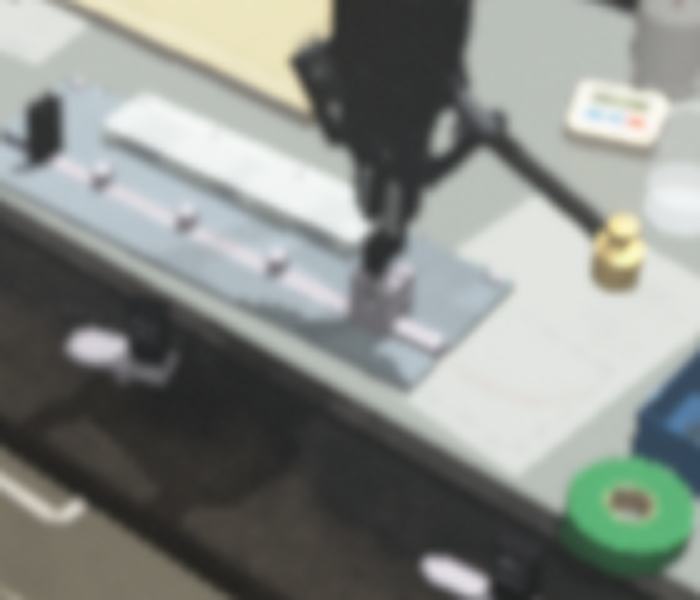

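The view shows the fingers over or just behind the wing, around crop (385,240), so it isn't clear whether they hold it. Closing fully will tell.

Emit:
{"method": "drive_tool", "body": {"rows": [[[0,0,0],[0,0,0],0],[[0,0,0],[0,0,0],0],[[0,0,0],[0,0,0],0]]}}

```text
clock: 4.38
position: [0.5905, -0.0675, 0.0693]
ee_rot: [0.0, 1.0, 0.019, -0.0]
contact_force: [-0.2, -0.0, -0.0]
width: -0.0003
gripper_force: 0.0
```

```bash
python3 - <<'E'
from h import *
T=lambda x,y:np.array([(x+.5)/3.8-.5+150,(y+.5)/3.8-.5+155]); S=lambda x,y:np.array([(x+.5)/4.4-.5+165,(y+.5)/4.4-.5+170])
for z in (.05,.07,.083,.1): print(z,unproj('top',T(541,107),z)[0],unproj('scene',S(581,157),z)[0])
for z in (.02,.027,.04,.0585): print(z,unproj('top',T(202,122),z)[0],unproj('scene',S(283,45),z)[0])
b=cv2.imread('pics/s2.png')[185:235,270:325];cv2.imwrite('pics/c4.png',cv2.resize(b,None,fx=11,fy=11,interpolation=cv2.INTER_LANCZOS4))
print(proj('scene',[[.5905,-.0675,z] for z in (.058,.07,.09,.12)]))
E
```

```text
0.05 [ 0.5992703  -0.06902542  0.05      ] [ 0.62482458 -0.04507343  0.05      ]
0.07 [ 0.59616498 -0.06695491  0.07      ] [ 0.60434981 -0.05870438  0.07      ]
0.083 [ 0.59414653 -0.06560907  0.083     ] [ 0.59104121 -0.0675645   0.083     ]
0.1 [ 0.59150701 -0.06384913  0.1       ] [ 0.57363766 -0.0791508   0.1       ]
0.02 [0.58717721 0.19919896 0.02      ] [0.61839892 0.23143276 0.02      ]
0.027 [0.58618357 0.19841373 0.027     ] [0.61157499 0.22430228 0.027     ]
0.04 [0.58433823 0.19695544 0.04      ] [0.59890196 0.21105997 0.04      ]
0.0585 [0.58171217 0.19488018 0.0585    ] [0.58086728 0.19221513 0.0585    ]
[[296.07217504 212.09040831]
 [296.28935965 208.89186955]
 [296.65800201 203.46549603]
 [297.22717349 195.09408175]]
```

View pics/c4.png

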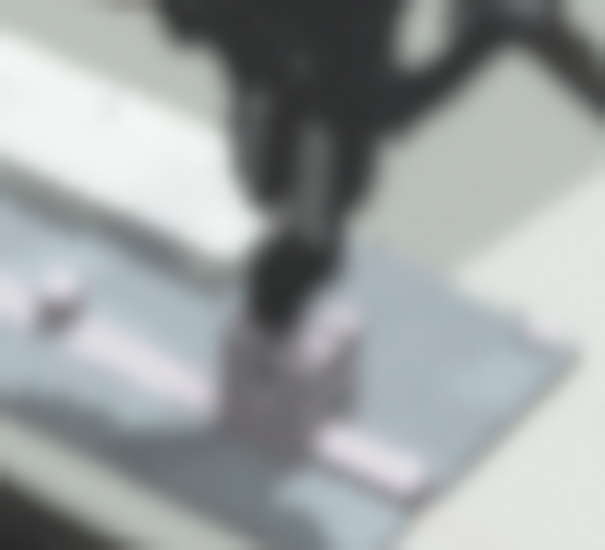

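```bash
python3 - <<'E'
from h import *
print(proj('top',[[.591,-.0672,z] for z in (.1,.15,.2,.25)]).round(1).tolist())
print(proj('scene',[[.591,-.0672,z] for z in (.106,.15,.2,.25)]).round(1).tolist())
a=snap('scene','s3.png')[150:225,250:350]; b=cv2.imread('pics/s1.png')[150:225,250:350][:,:,::-1]
f=lambda i:cv2.resize(i,None,fx=7.5,fy=4*1.0,interpolation=cv2.INTER_CUBIC)[:,:,::-1]
f=lambda i:cv2.resize(i,None,fx=5,fy=5,interpolation=cv2.INTER_CUBIC)[:,:,::-1]
A=np.hstack([f(a)[:, :400],f(b)[:,:400]]);cv2.imwrite('pics/c5.png',A)
E
```

```text
[[293.2, 183.0], [295.1, 180.2], [297.2, 177.2], [299.5, 173.9]]
[[297.0, 198.9], [297.8, 186.3], [298.9, 171.2], [300.0, 155.1]]
```

View pics/c5.png

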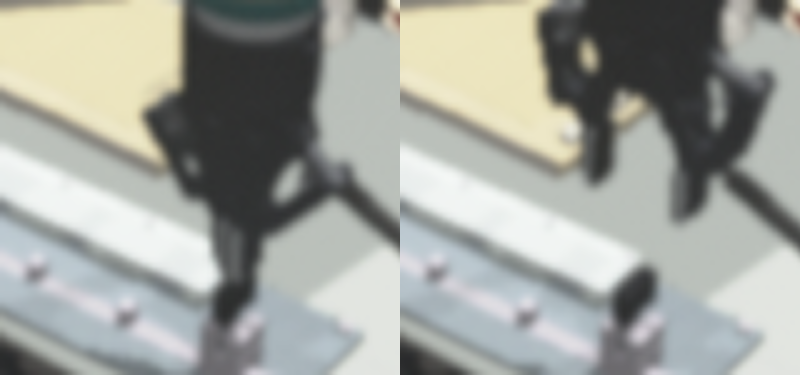

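Emit:
{"method": "drive_tool", "body": {"rows": [[[0,0,0],[0,0,-0.3],0],[[0,0,0],[0,0,0],0]]}}

```text
clock: 4.68
position: [0.5901, -0.0674, 0.066]
ee_rot: [-0.0, 1.0, 0.019, -0.0]
contact_force: [0.4, -0.6, 0.1]
width: -0.0001
gripper_force: 0.0
```

Emit:
{"method": "drive_tool", "body": {"rows": [[[0,0,0],[0,0,-0.3],0],[[0,0,0],[0,0,0],0]]}}

```text
clock: 4.92
position: [0.5905, -0.0675, 0.0633]
ee_rot: [0.0, 1.0, 0.019, 0.0]
contact_force: [-0.1, 0.2, -0.2]
width: -0.0001
gripper_force: 0.0
```

Emit:
{"method": "drive_tool", "body": {"rows": [[[0,0,0],[0,0,-0.2],0],[[0,0,0],[0,0,0],0]]}}

```text
clock: 5.18
position: [0.591, -0.0676, 0.0631]
ee_rot: [0.0, 1.0, 0.019, 0.001]
contact_force: [-2.0, 0.7, 9.5]
width: -0.0
gripper_force: 4.8
```

Emit:
{"method": "drive_tool", "body": {"rows": [[[0,0,0],[0,0,1.5],0],[[0,0,0],[0,0,0],4],[[0,0,0],[0,0,0],4],[[0,0,0],[0,0,0],4]]}}

```text
clock: 5.68
position: [0.5901, -0.0674, 0.0758]
ee_rot: [-0.0, 1.0, 0.019, -0.0]
contact_force: [-0.9, 0.5, 0.6]
width: 0.0403
gripper_force: 0.0
```

Emit:
{"method": "drive_tool", "body": {"rows": [[[0,0,0],[0,0,-1.3],4],[[0,0,0],[0,0,0],4],[[0,0,0],[0,0,-0.3],4],[[0,0,0],[0,0,0],4]]}}

```text
clock: 6.18
position: [0.5903, -0.0674, 0.06]
ee_rot: [-0.0, 1.0, 0.019, -0.0]
contact_force: [0.4, -0.0, 0.4]
width: 0.04
gripper_force: 0.0
```

Emit:
{"method": "drive_tool", "body": {"rows": [[[0,0,0],[0,0,-0.4],4],[[0,0,0],[0,0,0],4],[[0,0,0],[0,0,0],1],[[0,0,0],[0,0,0],1],[[0,0,0],[0,0,0],0],[[0,0,0],[0,0,0],0]]}}

```text
clock: 6.92
position: [0.5906, -0.0675, 0.0566]
ee_rot: [0.0, 1.0, 0.019, 0.0]
contact_force: [-1.4, -0.0, 2.0]
width: 0.0105
gripper_force: 40.9
```

Emit:
{"method": "drive_tool", "body": {"rows": [[[0,0,0],[0,0,0],4],[[0,0,0],[0,0,0],4],[[0,0,0],[0,0,-0.8],4],[[0,0,0],[0,0,-0.6],4],[[0,0,0],[0,0,0],1],[[0,0,0],[0,0,0],0],[[0,0,0],[0,0,0],0],[[0,0,0],[0,0,0],0]], "force": 60}}

```text
clock: 7.92
position: [0.5902, -0.0675, 0.0421]
ee_rot: [0.0, 1.0, 0.019, -0.0]
contact_force: [-0.2, -0.3, -2.4]
width: 0.0109
gripper_force: 59.6
```

```bash
python3 - <<'E'
from h import *
a=snap('scene','s4.png')[150:225,250:350]
cv2.imwrite('pics/c6.png',cv2.resize(a,None,fx=5,fy=5,interpolation=cv2.INTER_CUBIC)[:,:,::-1])
s=manip.get_state();print(s['position'],s['width'],s['gripper_force'],s['contact_force'],s['moment'])
E
```

```text
[ 0.59021101 -0.06751369  0.0421106 ] 0.010858396089853867 59.6070921421051 [-0.53665622 -1.4472334  -1.28886298] [-0.0633919   0.052953    0.00432458]
```

View pics/c6.png

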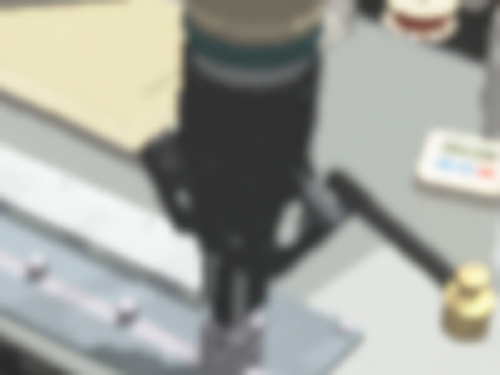

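The fingers now straddle the wing, around crop (235,290). Reported TCP heights put the fingertips about 31 mm lower than they really are, so I'll work from contact heights. Pull up next.

Emit:
{"method": "drive_tool", "body": {"rows": [[[0,0,0],[0,0,0.7],0],[[0,0,0],[0,0,0.7],0],[[0,0,0],[0,0,0.6],0],[[0,0,0],[0,0,0],0],[[0,0,0],[0,0,0],0]]}}

```text
clock: 8.6
position: [0.5902, -0.0675, 0.062]
ee_rot: [0.0, 1.0, 0.019, -0.0]
contact_force: [0.2, -0.1, -8.1]
width: 0.0108
gripper_force: 58.8
```

Emit:
{"method": "drive_tool", "body": {"rows": [[[0,0,0.15],[0,0,0],0],[[0,0,0.15],[0,0,0],0],[[0,0,0.15],[0,0,0],0],[[0,0,0.15],[0,0,0],0],[[0,0,0.15],[0,0,0],0],[[0,0,0.15],[0,0,0],0],[[0,0,0.15],[0,0,0],0],[[0,0,0.15],[0,0,0],0]]}}

```text
clock: 9.6
position: [0.5905, -0.068, 0.062]
ee_rot: [0.0, 0.813, 0.583, -0.0]
contact_force: [0.7, -0.8, -9.0]
width: 0.0109
gripper_force: 58.8
```

Emit:
{"method": "drive_tool", "body": {"rows": [[[0,0,0],[0,0,0],0],[[0,0,0],[0,0,-0.3],0],[[0,0,0],[0,0,-0.3],0],[[0,0,0],[0,0,0],0],[[0,0,0],[0,0,0],0]]}}

```text
clock: 10.22
position: [0.5905, -0.0678, 0.0563]
ee_rot: [0.0, 0.814, 0.58, -0.0]
contact_force: [0.9, -3.2, -7.8]
width: 0.0108
gripper_force: 59.0
```

Emit:
{"method": "drive_tool", "body": {"rows": [[[0,0,0],[0,0,-0.15],0],[[0,0,0],[0,0,0],0]]}}

```text
clock: 10.48
position: [0.5906, -0.0678, 0.0559]
ee_rot: [0.001, 0.814, 0.581, 0.0]
contact_force: [-1.9, -4.4, 1.2]
width: 0.0105
gripper_force: 60.3
```

Emit:
{"method": "drive_tool", "body": {"rows": [[[0,0,0],[0,0,0],2],[[0,0,0],[0,0,0],4],[[0,0,0],[0,0,0],4],[[0,0,0],[0,0,2.0],4],[[0,0,0],[0,0,3],4],[[0,0,0],[0,0,3],4]]}}

```text
clock: 11.22
position: [0.5903, -0.067, 0.1355]
ee_rot: [-0.0, 0.814, 0.581, 0.0]
contact_force: [0.1, -0.1, -0.5]
width: 0.0398
gripper_force: 0.0
```

```bash
python3 - <<'E'
from h import *
a=snap('scene','s5.png')[165:265,210:330];b=snap('top','t5.png')[155:245,150:360]
cv2.imwrite('pics/c7.png',cv2.resize(a,None,fx=5,fy=5,interpolation=cv2.INTER_CUBIC)[:,:,::-1])
s=manip.get_state();print(s['position'],s['qpos'])
E
```

```text
[ 0.59308539 -0.0676503   0.13842639] [-2.30470990e-01  3.52066682e-01  1.57896972e+00  6.14737877e-04
  1.20292823e+00  1.01206622e-01]
```

View pics/c7.png

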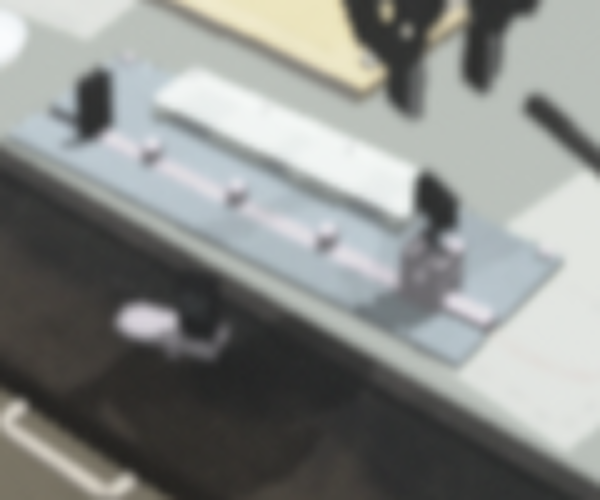

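The wing is raised and turned, at crop (437,205), and stays up on its own. Comb tab next.

Emit:
{"method": "drive_tool", "body": {"rows": [[[0,0,-0.171],[-0.13,3.75,0],5],[[0,0,-0.171],[-0.13,3.75,0],5],[[0,0,-0.171],[-0.13,3.75,0],5],[[0,0,-0.171],[-0.13,3.75,0],5],[[0,0,-0.171],[-0.13,3.75,0],5],[[0,0,-0.171],[-0.13,3.75,0],5],[[0,0,-0.171],[-0.13,3.75,0],5],[[0,0,0],[0,0,0],5]]}}

```text
clock: 12.32
position: [0.5804, 0.1976, 0.1336]
ee_rot: [-0.0, 1.0, 0.023, -0.001]
contact_force: [-0.2, -1.2, -0.5]
width: 0.0499
gripper_force: 0.0
```

Emit:
{"method": "drive_tool", "body": {"rows": [[[0,0,0],[0,0,-3],5],[[0,0,0],[0,0,-3],5],[[0,0,0],[0,0,-1.5],5],[[0,0,0],[0,0,-1.5],5],[[0,0,0],[0,0,-1.5],5],[[0,0,0],[0,0,-1.2],5],[[0,0,0],[0,0,0],5]]}}

```text
clock: 13.2
position: [0.5806, 0.1949, 0.0168]
ee_rot: [0.0, 1.0, 0.021, -0.001]
contact_force: [-0.6, 0.5, -0.8]
width: 0.0502
gripper_force: 0.0
```

Grip the tab, then pull it open along the holder's +y.

Emit:
{"method": "drive_tool", "body": {"rows": [[[0,0,0],[0,0,0],2],[[0,0,0],[0,0,0],0],[[0,0,0],[0,0,0],0],[[0,0,0],[0,0,0],0],[[0,0,0],[0,0,0],0]], "force": 30}}

```text
clock: 13.82
position: [0.5819, 0.1952, 0.0186]
ee_rot: [-0.0, 1.0, 0.021, 0.001]
contact_force: [-0.3, 0.1, 5.4]
width: 0.0112
gripper_force: 34.8
```

Emit:
{"method": "drive_tool", "body": {"rows": [[[0,0,0],[-0.04,1.0,0],0],[[0,0,0],[-0.04,1.0,0],0],[[0,0,0],[-0.04,1.0,0],0],[[0,0,0],[-0.02,0.5,0],0],[[0,0,0],[0,0,0],0],[[0,0,0],[0,0,0],0]]}}

```text
clock: 14.58
position: [0.5804, 0.2308, 0.0186]
ee_rot: [-0.0, 1.0, 0.021, 0.001]
contact_force: [0.3, 0.8, 4.6]
width: 0.0114
gripper_force: 34.8
```

Emit:
{"method": "drive_tool", "body": {"rows": [[[0,0,0],[0,0.2,0],0],[[0,0,0],[0,0,0],0],[[0,0,0],[0,0,0],0]]}}

```text
clock: 14.95
position: [0.5803, 0.2313, 0.0186]
ee_rot: [0.001, 1.0, 0.021, 0.0]
contact_force: [-0.4, -3.7, 6.6]
width: 0.0111
gripper_force: 34.9
```

Emit:
{"method": "drive_tool", "body": {"rows": [[[0,0,0],[0,0,0],2],[[0,0,0],[0,0,0],4],[[0,0,0],[0,0,0],4],[[0,0,0],[0,0,2],4],[[0,0,0],[0,0,5],4],[[0,0,0],[0,0,5],4],[[0,0,0],[0,0,4],4],[[0,0,0],[0,0,0],6]]}}

```text
clock: 15.95
position: [0.5822, 0.2328, 0.1818]
ee_rot: [-0.001, 1.0, 0.021, 0.004]
contact_force: [-0.3, 0.1, -0.5]
width: 0.0568
gripper_force: 0.0
```

```bash
python3 - <<'E'
from h import *
b=snap('top','t6.png')[155:245,150:360];a=snap('scene','s6.png')[160:290,170:345]
cv2.imwrite('pics/c8.png',cv2.resize(b,None,fx=3.8,fy=3.8,interpolation=cv2.INTER_CUBIC)[:,:,::-1])
s=manip.get_state();print(s['position'],s['qpos'])
E
```

```text
[0.57958278 0.23201946 0.1775501 ] [ 2.69427400e-01  3.69181758e-01  1.44988130e+00 -6.45843397e-05
  1.32290347e+00  1.79834847e+00]
```

View pics/c8.png

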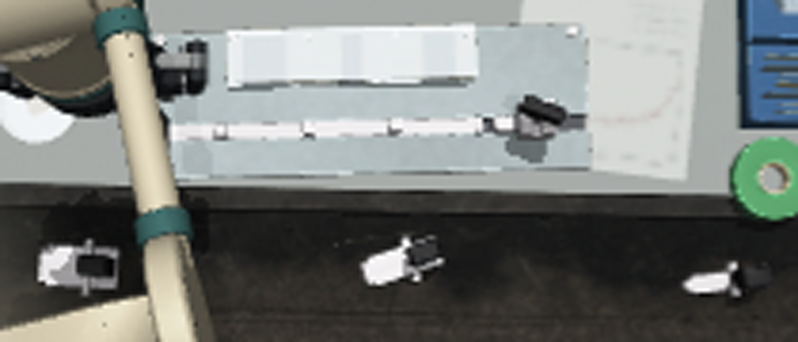

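The top view shows the comb open, with its fingers at crop (221,132), (308,130) and (395,127), and the pin still parked. All blades are where they were. I now fit the blade poses from both cameras.

```bash
cat >> h.py <<'E'
_c={}
_g=eyes.get_calibration
class E2:
    get_image=staticmethod(eyes.get_image)
    @staticmethod
    def get_calibration(n):
        if n not in _c:_c[n]=_g(n)
        return _c[n]
eyes=E2
T=lambda x,y:np.array([(x+.5)/3.8-.5+150,(y+.5)/3.8-.5+155]); S=lambda x,y:np.array([(x+.5)/4.4-.5+165,(y+.5)/4.4-.5+170])
def bfit(obs,x0):
    from scipy.optimize import least_squares
    def res(p):
        c,s=np.cos(p[2]),np.sin(p[2]);o=[]
        for cam,P,uv in obs:
            P=np.array(P)/1000;o.append(proj(cam,[p[0]+c*P[0]-s*P[1],p[1]+s*P[0]+c*P[1],P[2]])[0]-uv)
        return np.concatenate(o)
    r=least_squares(res,x0,loss='soft_l1',x_scale=[.01,.01,.1]);return r.x,res(r.x).reshape(-1,2)
E
python3 - <<'E'
from h import *
G=(0,0,50);P=(49,0,5)
B={'L':([('top',P,T(40,265)),('top',G,T(94,264)),('top',(10,-22.5,12),T(90,240)),('top',(10,22.5,12),T(87,294)),('scene',P,S(48,108)),('scene',G,S(98,80))],[.47,.27,1.57]),
'M':([('top',P,T(370,273)),('top',G,T(425,248)),('top',(10,-18,12),T(406,237)),('top',(10,18,12),T(413,277)),('scene',P,S(303,259)),('scene',G,S(374,226))],[.48,.02,1.9]),
'S':([('top',P,T(684,285)),('top',G,T(754,275)),('top',(10,-13.5,12),T(733,262)),('top',(10,13.5,12),T(737,297)),('scene',P,S(615,456)),('scene',G,S(694,435))],[.47,-.23,1.7])}
for k,(o,x0) in B.items():
    for oo in (o,o[:4]):
        p,r=bfit(oo,x0);print(k,p.round(4),r.round(1).tolist())
# clean enlarged crops of the 3 blades, both cams
t=cv2.imread('pics/t5.png') if 0 else cv2.imread('pics/top0.png');s=cv2.imread('pics/scene0.png')
rows=[]
f=lambda i,cx,cy:cv2.resize(i[cy-14:cy+14,cx-14:cx+14],None,fx=9.5,fy=9.5,interpolation=cv2.INTER_CUBIC)
cv2.imwrite('pics/c9.png',np.vstack([np.hstack([f(t,170,226),f(t,256,223),f(t,341,229)]),np.hstack([f(s,184,196),f(s,243,230),f(s,316,275)])]))
E
```

```text
L [0.471  0.2764 1.6063] [[0.4, 0.8], [-0.3, -0.0], [-0.3, -0.4], [0.5, 0.3], [1.9, -1.1], [-0.9, -0.3]]
L [0.4707 0.2766 1.5523] [[0.3, 0.1], [-0.3, 0.1], [0.0, -0.5], [-0.0, 0.2]]
M [0.4859 0.0197 1.9499] [[-0.7, 0.6], [0.3, 0.5], [-0.3, -0.2], [2.1, 0.4], [0.7, -0.9], [-0.2, -1.3]]
M [0.4863 0.0202 1.9162] [[-1.1, -0.1], [0.1, 0.3], [-0.3, -0.5], [1.7, 0.2]]
S [ 0.4689 -0.2386  1.7008] [[0.2, 0.3], [1.1, 0.4], [-0.2, 0.4], [-0.1, 0.0], [-0.3, -1.6], [0.5, -0.7]]
S [ 0.4697 -0.238   1.6968] [[-0.0, 0.0], [0.9, 0.1], [-0.4, 0.1], [-0.3, -0.3]]
```

View pics/c9.png

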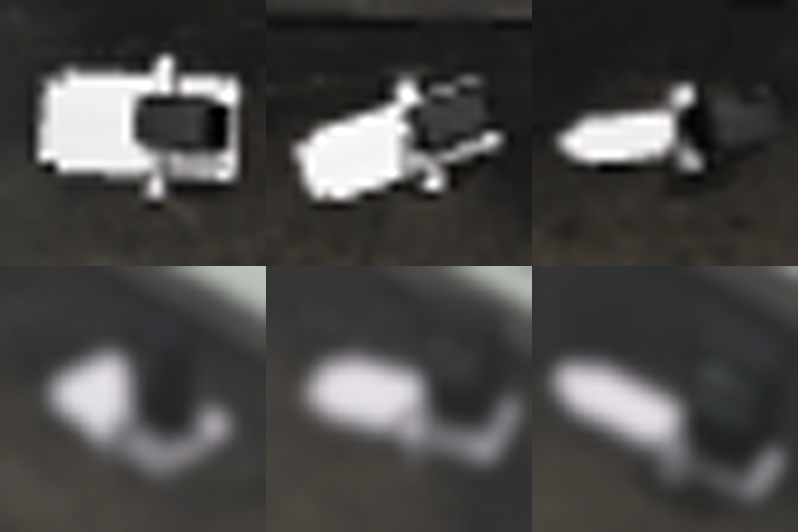

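Sharp crops: the large blade points almost exactly along +y. The medium is tilted about 22° and the small about 7°, all matching the fits. Moving to the large blade.

Emit:
{"method": "drive_tool", "body": {"rows": [[[0,0,0.169],[-1.2,0.5,0],6],[[0,0,0.169],[-1.2,0.5,0],6],[[0,0,0.169],[-1.2,0.5,0],6],[[0,0,0.169],[-1.2,0.5,0],6],[[0,0,0.169],[-1.2,0.5,0],6],[[0,0,0.169],[-1.2,0.5,0],6],[[0,0,0.169],[-1.2,0.5,0],6],[[0,0,0.169],[-1.2,0.5,0],6]]}}

```text
clock: 17.05
position: [0.4822, 0.2717, 0.1754]
ee_rot: [-0.001, 0.765, 0.644, -0.002]
contact_force: [-0.6, -0.6, -0.2]
width: 0.0601
gripper_force: 0.0
```

Emit:
{"method": "drive_tool", "body": {"rows": [[[0,0,0.169],[-1.25,0.45,-3],5],[[0,0,0],[0,0,-4],5],[[0,0,0],[0,0,-4],5],[[0,0,0],[0,0,0],5],[[0,0,0],[0,0,0],5]]}}

```text
clock: 17.68
position: [0.4717, 0.2766, 0.068]
ee_rot: [-0.0, 0.71, 0.704, -0.0]
contact_force: [0.9, 0.4, 0.3]
width: 0.0501
gripper_force: 0.0
```

Emit:
{"method": "drive_tool", "body": {"rows": [[[0,0,0],[0,0,-2.5],5],[[0,0,0],[0,0,-2],5],[[0,0,0],[0,0,-1.8],5],[[0,0,0],[0,0,0],5]], "force": 40}}

```text
clock: 18.18
position: [0.4717, 0.2766, 0.0053]
ee_rot: [0.0, 0.71, 0.704, 0.0]
contact_force: [0.4, 0.5, 1.3]
width: 0.0498
gripper_force: 0.0
```

Emit:
{"method": "drive_tool", "body": {"rows": [[[0,0,0],[0,0,0],3],[[0,0,0],[0,0,0],0],[[0,0,0],[0,0,0],0],[[0,0,0],[0,0,0],0],[[0,0,0],[0,0,0],0]]}}

```text
clock: 18.8
position: [0.4725, 0.277, 0.0063]
ee_rot: [0.001, 0.71, 0.704, 0.001]
contact_force: [-0.6, -0.7, 6.0]
width: 0.0147
gripper_force: 40.1
```

Emit:
{"method": "drive_tool", "body": {"rows": [[[0,0,0],[0,0,3],0],[[0,0,0],[0,0,4],0],[[0,0,-0.17],[0.9,-1.45,0],0],[[0,0,-0.17],[0.9,-1.45,0],0],[[0,0,-0.17],[0.9,-1.45,0],0],[[0,0,-0.17],[0.9,-1.45,0],0],[[0,0,-0.17],[0.9,-1.45,0],0],[[0,0,-0.17],[0.9,-1.45,0],0]]}}

```text
clock: 19.8
position: [0.5256, 0.189, 0.0749]
ee_rot: [0.0, 0.964, 0.265, -0.0]
contact_force: [-0.4, 0.1, -0.9]
width: 0.0152
gripper_force: 39.2
```

Emit:
{"method": "drive_tool", "body": {"rows": [[[0,0,-0.17],[0.9,-1.45,0],0],[[0,0,-0.17],[0.9,-1.45,0],0],[[0,0,-0.165],[0.9,-1.45,0],0],[[0,0,0],[0,0,0],0],[[0,0,0],[0,0,0],0]]}}

```text
clock: 20.42
position: [0.5519, 0.1464, 0.0747]
ee_rot: [-0.0, 1.0, 0.02, -0.0]
contact_force: [-0.2, 0.5, -1.7]
width: 0.0151
gripper_force: 39.2
```

```bash
python3 - <<'E'
from h import *
b=snap('top','t10.png')[160:235,160:300];a=snap('scene','s10.png')[165:265,180:330]
A=cv2.resize(b,None,fx=5,fy=5,interpolation=cv2.INTER_CUBIC);B=cv2.resize(a,None,fx=2,fy=2)
cv2.imwrite('pics/c10.png',np.vstack([A[:,:,::-1],np.pad(B[:,:,::-1],((0,0),(0,400),(0,0)))]))
s=manip.get_state();print(s['position'],s['width'],s['contact_force'])
E
```

```text
[0.55184878 0.14662017 0.07477194] 0.015210330523610763 [-0.16738985  1.03094583 -1.15149296]
```

View pics/c10.png

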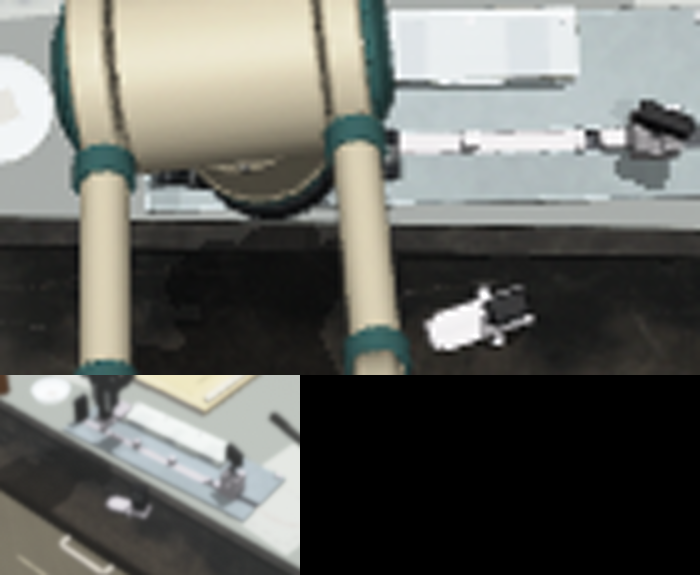

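The blade hangs in front of the large slot with the pin and comb unchanged; the blade itself is hidden under the arm. One view remains, so from here I rely on forces. Lower and insert.

Emit:
{"method": "drive_tool", "body": {"rows": [[[0,0,0],[0,0,-2.5],0],[[0,0,0],[0,0,-2],0],[[0,0,0],[0,0,-0.9],0],[[0,0,0],[0,0,0],0],[[0,0,0],[0,0,0],0]]}}

```text
clock: 21.15
position: [0.5529, 0.1463, 0.0214]
ee_rot: [-0.0, 1.0, 0.019, 0.001]
contact_force: [1.7, -0.5, -1.2]
width: 0.0154
gripper_force: 39.2
```

Emit:
{"method": "drive_tool", "body": {"rows": [[[0,0,0],[0.8,0.03,0],0],[[0,0,0],[0.6,0.02,0],0],[[0,0,0],[0.4,0.02,0],0],[[0,0,0],[0.3,0.01,0],0],[[0,0,0],[0,0,0],0]]}}

```text
clock: 21.78
position: [0.5736, 0.1468, 0.0207]
ee_rot: [0.0, 1.0, 0.019, -0.0]
contact_force: [-0.2, 0.1, -1.3]
width: 0.015
gripper_force: 39.2
```

Emit:
{"method": "drive_tool", "body": {"rows": [[[0,0,0],[0.5,0.02,0],0],[[0,0,0],[0.5,0.02,0],0],[[0,0,0],[0.5,0.02,0],0],[[0,0,0],[0.5,0.02,0],0],[[0,0,0],[0.4,0.01,0],0],[[0,0,0],[0,0,0],0]]}}

```text
clock: 22.52
position: [0.5978, 0.1477, 0.0208]
ee_rot: [0.0, 1.0, 0.019, 0.0]
contact_force: [0.7, 0.3, -0.9]
width: 0.0154
gripper_force: 39.2
```

Emit:
{"method": "drive_tool", "body": {"rows": [[[0,0,0],[0.3,0.01,0],0],[[0,0,0],[0.2,0.01,0],0],[[0,0,0],[0.2,0.01,0],0],[[0,0,0],[0,0,0],0]]}}

```text
clock: 23.02
position: [0.6038, 0.148, 0.0207]
ee_rot: [0.0, 1.0, 0.019, -0.001]
contact_force: [-1.8, 0.7, -0.1]
width: 0.0152
gripper_force: 39.3
```

Emit:
{"method": "drive_tool", "body": {"rows": [[[0,0,0],[0.2,0.01,0],0],[[0,0,0],[0.2,0.01,0],0],[[0,0,0],[0,0,0],0]]}}

```text
clock: 23.4
position: [0.6041, 0.148, 0.0201]
ee_rot: [0.0, 1.0, 0.019, -0.004]
contact_force: [-7.3, -1.1, 2.6]
width: 0.0153
gripper_force: 39.8
```

Emit:
{"method": "drive_tool", "body": {"rows": [[[0,0,0],[-0.3,0,-0.1],0],[[0,0,0],[0,0,0],2.8],[[0,0,0],[0,0,0],2.8],[[0,0,0],[0,0,0],2.8],[[0,0,0],[0,0,2],2.8],[[0,0,0],[0,0,4],4],[[0,0,0],[0,0,5],5],[[0,0,0],[0,0,3],5]]}}

```text
clock: 24.4
position: [0.607, 0.1484, 0.1628]
ee_rot: [-0.0, 1.0, 0.019, 0.002]
contact_force: [0.3, -0.5, 0.2]
width: 0.05
gripper_force: 0.0
```

Emit:
{"method": "drive_tool", "body": {"rows": [[[0,0,0.17],[-5,4,1],5],[[0,0,0.17],[-5,4,0],5],[[0,0,0.17],[-5,4,0],5],[[0,0,0.17],[-5,4,0],5],[[0,0,0],[0,0,0],5]]}}

```text
clock: 25.02
position: [0.4073, 0.3062, 0.1699]
ee_rot: [-0.001, 0.935, 0.354, -0.0]
contact_force: [0.8, 0.3, -0.2]
width: 0.05
gripper_force: 0.0
```

```bash
python3 - <<'E'
from h import *
t0=cv2.imread('pics/top0.png').astype(int);t=snap('top','t11.png')[:,:,::-1].astype(int);s0=cv2.imread('pics/scene0.png').astype(int);s=snap('scene','s11.png')[:,:,::-1].astype(int)
for n,cam,(u,v) in (('M','t',(256,223)),('S','t',(341,229)),('Lold','t',(170,226)),('M','s',(243,230)),('S','s',(316,275))):
    a,b=(t0,t) if cam=='t' else (s0,s);sl=np.s_[v-12:v+12,u-15:u+15]
    print(n,cam,abs(a[sl]-b[sl]).mean().round(1))
print(manip.get_state()['position'])
b=t[160:240,150:355].astype(np.uint8);cv2.imwrite('pics/c11.png',cv2.resize(b,None,fx=3.8,fy=3.8,interpolation=cv2.INTER_CUBIC))
# expected grip top px at home
h=(.6202,.0789,.0371)
print(proj('top',hold(h,[-.013,.07,.056])),proj('scene',hold(h,[-.013,.07,.056])))
for cam,im in (('top',t),('scene',s)):
    u,v=proj(cam,hold(h,[-.013,.07,.056]))[0].round().astype(int);print(im[v-8:v+12,u-9:u+10].mean(2).astype(int))
E
```

```text
M t 1.9
S t 1.7
Lold t 49.8
M s 0.7
S s 1.0
[0.41102506 0.30444353 0.1699178 ]
[[218.6951957  179.07547766]] [[243.92186714 180.50043641]]
[[236 237 237 236 229 233 233 233 233 232 233 233 233 233 233 234 237 237
  237]
 [237 237 237 236 229 233 233 233 233 232 233 233 233 233 233 234 236 237
  237]
 [237 237 237 236 228 233 233 233 233 232 233 233 233 233 233 234 237 237
  237]
 [236 237 237 236 229 233 233 233 233 232 233 233 234 233 233 234 237 237
  237]
 [237 238 237 236 228 233 230 181 181 180 188 233 233 233 233 234 237 237
  237]
 [237 236 219 216 200 201 120  39  46  52  62 108 174 171 171 173 181 146
  141]
 [232 232 230 176 117 129  44  44  50  55  61  80 192 193 195 200 243 193
  195]
 [109 115 174 237 237 231  68  49  52  57  60  74 182 238 238 238 234 142
  198]
 [193 191 152 132 134 143  36  52  54  58  58  27  76  88  87  77  90 169
  197]
 [192 192 188 121 161 234  62  53  56  58  57  56 187 240 237 139 131 196
  196]
 [192 193 195 198 216 234  75  57  57  58  58  55 188 240 238 183 197 195
  196]
 [193 195 198 198 215 234  60  60  59  60  60  50 172 240 238 182 195 
[... 1580 characters left out ...]
  56  54  57  63  78 121 186 229 239 240 241
  242]
 [201 201 200 195 178 134  84  55  52  56  62  77 120 185 229 239 241 241
  241]
 [201 201 200 196 179 138  87  55  51  54  60  74 118 183 229 239 240 241
  241]
 [201 201 201 197 181 141  89  55  51  54  58  69 112 178 226 237 240 241
  241]
 [200 200 200 197 182 143  92  56  51  53  57  66 105 165 214 230 236 239
  241]
 [199 201 200 198 186 150  98  58  49  51  53  65 105 156 194 215 224 231
  237]
 [199 200 201 200 192 163 107  60  50  49  53  69 109 155 186 198 202 211
  223]
 [201 201 201 201 198 173 118  65  50  54  63  87 119 151 173 184 183 181
  190]
 [210 206 201 194 187 165 117  71  61  71  97 131 157 162 154 154 156 155
  160]]
```

Pixels confirm the large grip stands at its home spot and the medium and small blades haven't moved. Medium blade next.

Emit:
{"method": "drive_tool", "body": {"rows": [[[0,0,0.1535],[0.94,-3.55,0],5],[[0,0,0.1535],[0.94,-3.55,0],5],[[0,0,0.1535],[0.94,-3.55,0],5],[[0,0,0.1535],[0.94,-3.55,0],5],[[0,0,0.1535],[0.94,-3.55,0],5],[[0,0,0.1535],[0.94,-3.55,0],5],[[0,0,0.1535],[0.94,-3.55,0],5],[[0,0,0.1535],[0.94,-3.6,0],5]]}}

```text
clock: 26.12
position: [0.4874, 0.0163, 0.1696]
ee_rot: [0.001, 0.562, 0.827, 0.0]
contact_force: [0.2, 0.4, 0.0]
width: 0.0501
gripper_force: 0.0
```

Emit:
{"method": "drive_tool", "body": {"rows": [[[0,0,0],[0,0,-5],5],[[0,0,0],[0,0,-5],5],[[0,0,0],[0,0,0],5],[[0,0,0],[0,0,0],5]]}}

```text
clock: 26.62
position: [0.4879, 0.0185, 0.0707]
ee_rot: [0.001, 0.563, 0.826, 0.001]
contact_force: [1.4, 0.2, -0.1]
width: 0.05
gripper_force: 0.0
```

Emit:
{"method": "drive_tool", "body": {"rows": [[[0,0,0],[-0.1,0.1,-2.5],5],[[0,0,0],[0,0,-2],5],[[0,0,0],[0,0,-1.8],5],[[0,0,0],[0,0,0],5],[[0,0,0],[0,0,0],3],[[0,0,0],[0,0,0],0],[[0,0,0],[0,0,0],0],[[0,0,0],[0,0,0],0]]}}

```text
clock: 27.62
position: [0.4864, 0.0203, 0.0079]
ee_rot: [0.001, 0.563, 0.827, 0.001]
contact_force: [-0.2, -0.0, 7.1]
width: 0.0148
gripper_force: 40.3
```

Emit:
{"method": "drive_tool", "body": {"rows": [[[0,0,0],[0,0,0],0],[[0,0,0],[0,0,0],0]]}}

```text
clock: 27.88
position: [0.4865, 0.0202, 0.0079]
ee_rot: [0.002, 0.563, 0.827, 0.001]
contact_force: [0.2, -0.0, 7.2]
width: 0.0151
gripper_force: 40.3
```

Emit:
{"method": "drive_tool", "body": {"rows": [[[0,0,0],[0,0,3],0],[[0,0,0],[0,0,4],0],[[0,0,-0.1735],[0.657,-0.125,0],0],[[0,0,-0.1735],[0.657,-0.125,0],0],[[0,0,-0.1735],[0.657,-0.125,0],0],[[0,0,-0.1735],[0.657,-0.125,0],0],[[0,0,-0.1735],[0.657,-0.125,0],0],[[0,0,-0.1735],[0.657,-0.125,0],0]]}}

```text
clock: 28.88
position: [0.5244, 0.013, 0.0766]
ee_rot: [-0.0, 0.901, 0.435, -0.0]
contact_force: [0.1, -0.1, -0.9]
width: 0.015
gripper_force: 39.4
```

Emit:
{"method": "drive_tool", "body": {"rows": [[[0,0,-0.1735],[0.657,-0.125,0],0],[[0,0,-0.1735],[0.657,-0.125,0],0],[[0,0,-0.1735],[0.657,-0.125,0],0],[[0,0,-0.1735],[0.657,-0.125,0],0],[[0,0,-0.1735],[0.657,-0.125,0],0],[[0,0,0],[0,0,0],0],[[0,0,0],[0,0,0],0]]}}

```text
clock: 29.75
position: [0.5568, 0.0068, 0.0764]
ee_rot: [-0.0, 1.0, 0.02, -0.0]
contact_force: [-1.0, -0.0, -1.2]
width: 0.0153
gripper_force: 39.4
```

Emit:
{"method": "drive_tool", "body": {"rows": [[[0,0,0],[0,0,-2.5],0],[[0,0,0],[0,0,-2],0],[[0,0,0],[0,0,-0.9],0],[[0,0,0],[0,0,0],0],[[0,0,0],[0,0,0],0]]}}

```text
clock: 30.38
position: [0.5577, 0.0067, 0.023]
ee_rot: [0.0, 1.0, 0.019, 0.001]
contact_force: [0.5, 0.3, -1.1]
width: 0.0151
gripper_force: 39.4
```

Emit:
{"method": "drive_tool", "body": {"rows": [[[0,0,0],[0.8,0.03,0],0],[[0,0,0],[0.6,0.02,0],0],[[0,0,0],[0.4,0.02,0],0],[[0,0,0],[0.3,0.01,0],0],[[0,0,0],[0,0,0],0]]}}

```text
clock: 31.0
position: [0.5785, 0.0075, 0.0224]
ee_rot: [0.0, 1.0, 0.019, -0.0]
contact_force: [-0.6, -0.0, -1.0]
width: 0.0153
gripper_force: 39.4
```

Emit:
{"method": "drive_tool", "body": {"rows": [[[0,0,0],[0.5,0.02,0],0],[[0,0,0],[0.5,0.02,0],0],[[0,0,0],[0,0,0],0]]}}

```text
clock: 31.38
position: [0.589, 0.0079, 0.0225]
ee_rot: [0.0, 1.0, 0.019, 0.0]
contact_force: [0.8, 0.5, -0.5]
width: 0.0155
gripper_force: 39.4
```

Emit:
{"method": "drive_tool", "body": {"rows": [[[0,0,0],[0.5,0.02,0],0],[[0,0,0],[0.5,0.02,0],0],[[0,0,0],[0.4,0.01,0],0],[[0,0,0],[0.3,0.01,0],0],[[0,0,0],[0.2,0.01,0],0],[[0,0,0],[0,0,0],0]]}}

```text
clock: 32.12
position: [0.6074, 0.0086, 0.0224]
ee_rot: [0.0, 1.0, 0.019, -0.0]
contact_force: [0.3, 0.7, -0.9]
width: 0.0151
gripper_force: 39.4
```

Emit:
{"method": "drive_tool", "body": {"rows": [[[0,0,0],[0.2,0.01,0],0],[[0,0,0],[0.2,0.01,0],0],[[0,0,0],[0.2,0.01,0],0],[[0,0,0],[0,0,0],0]]}}

```text
clock: 32.62
position: [0.6093, 0.0089, 0.0217]
ee_rot: [0.0, 1.0, 0.019, -0.004]
contact_force: [-6.6, 0.1, 2.2]
width: 0.0152
gripper_force: 39.8
```

Medium is home. Release, then head for the small blade, checking first that it hasn't moved.

Emit:
{"method": "drive_tool", "body": {"rows": [[[0,0,0],[-0.3,0,-0.1],0],[[0,0,0],[0,0,0],2.8],[[0,0,0],[0,0,0],2.8],[[0,0,0],[0,0,0],2.8],[[0,0,0],[0,0,2],2.8],[[0,0,0],[0,0,4],3.6],[[0,0,0],[0,0,5],3.6],[[0,0,0],[0,0,3],3.6]]}}

```text
clock: 33.62
position: [0.6118, 0.0088, 0.1644]
ee_rot: [0.0, 1.0, 0.019, 0.002]
contact_force: [-0.4, 0.2, -0.9]
width: 0.036
gripper_force: 0.0
```

Emit:
{"method": "drive_tool", "body": {"rows": [[[0,0,0.166],[-5,0,0],3.6],[[0,0,0.166],[-5,0,0],3.6],[[0,0,0.166],[-3.7,0,0],3.6],[[0,0,0.166],[0,0,0],3.6],[[0,0,0],[0,0,0],3.6]]}}

```text
clock: 34.25
position: [0.4736, 0.0089, 0.162]
ee_rot: [0.0, 0.939, 0.343, 0.001]
contact_force: [0.5, 0.2, -0.4]
width: 0.0361
gripper_force: 0.0
```

```bash
python3 - <<'E'
from h import *
t0=cv2.imread('pics/top0.png').astype(int);t=snap('top','t12.png')[:,:,::-1].astype(int);s0=cv2.imread('pics/scene0.png').astype(int);s=snap('scene','s12.png')[:,:,::-1].astype(int)
for n,cam,(u,v) in (('S','t',(341,229)),('S','s',(316,275)),('tape','t',(353,202))):
    a,b=(t0,t) if cam=='t' else (s0,s);sl=np.s_[v-12:v+12,u-15:u+15]
    print(n,cam,abs(a[sl]-b[sl]).mean().round(1))
print(manip.get_state()['position'],manip.get_state()['qpos'].round(2))
b=t[160:240,150:360].astype(np.uint8);cv2.imwrite('pics/c12.png',cv2.resize(b,None,fx=3.8,fy=3.8,interpolation=cv2.INTER_CUBIC))
h=(.6202,.0789,.0371)
for y in (.07,-.07):
  for cam,im in (('scene',s),):
    u,v=proj(cam,hold(h,[-.013,y,.056]))[0].round().astype(int);print(u,v);print(im[v-3:v+8,u-9:u+10].mean(2).astype(int))
E
```

```text
S t 2.3
S s 1.8
tape t 5.5
[0.47397619 0.00883179 0.16172909] [-0.13  0.16  1.79 -0.    1.19  0.74]
244 181
[[167 122  78  79  97 104 124 162 176 173 176 186 197 207 211 208 202 196
  192]
 [175 130  83  81 100 104 116 144 151 141 147 167 192 216 226 227 221 211
  200]
 [178 134  86  81 100 101 101 115 114 100 104 131 171 211 233 240 238 231
  221]
 [179 135  88  81 100  98  84  81  78  69  71  93 139 198 234 244 245 242
  237]
 [179 136  88  80  97  96  75  60  59  57  58  74 122 191 233 243 244 245
  243]
 [181 141  95  82  94  95  74  56  54  54  57  72 120 188 232 241 242 243
  243]
 [187 157 120 100 101  96  74  55  48  52  59  75 121 187 230 240 241 242
  241]
 [196 181 159 138 121 102  75  53  47  52  59  75 121 186 230 240 242 242
  240]
 [201 197 187 170 144 111  76  52  47  50  56  70 118 185 230 240 241 242
  240]
 [202 201 198 185 158 119  78  52  46  49  54  66 112 178 227 239 241 241
  241]
 [202 202 201 191 170 131  83  51  46  50  53  63 104 166 215 231 237 240
  241]]
279 197
[[242 243 244 245 245 246 245 245 240 231 228 234 234 228 221 212 203 198
  195]
 [243 244 245 245 245 245 244 239 226 203 197 222 234 238 237 231 223 213
  204]
 [244 245 245 245 245 243 237 221 185 146 136 168 205 231 241 242 238 231
  223]
 [241 243 244 245 244 238 218 173 127  94  84 104 145 201 237 245 244 242
  239]
 [226 235 240 242 240 224 176 119  82  66  63  70 106 177 231 243 244 245
  245]
 [195 211 225 232 229 201 137  82  61  58  58  64 101 173 229 241 242 243
  244]
 [167 174 189 204 205 172 112  64  54  55  56  66 105 174 228 240 241 242
  242]
 [150 152 159 167 166 141  93  56  50  53  57  69 108 175 228 240 242 242
  241]
 [150 146 146 148 142 120  82  54  48  54  62  71 108 174 228 240 242 242
  242]
 [171 160 150 143 133 111  77  52  49  55  61  69 103 170 226 240 242 242
  242]
 [192 184 171 158 139 110  75  51  48  53  58  62  93 160 219 235 240 242
  243]]
```

Emit:
{"method": "drive_tool", "body": {"rows": [[[0,0,0.1663],[-0.08,-4.12,0],3.6],[[0,0,0.1663],[-0.08,-4.12,0],3.6],[[0,0,0.1663],[-0.08,-4.12,0],3.6],[[0,0,0.1663],[-0.08,-4.12,0],3.6],[[0,0,0.1663],[-0.08,-4.12,0],3.6],[[0,0,0.1663],[-0.08,-4.12,0],3.6],[[0,0,0],[0,0,-4],3.6],[[0,0,0],[0,0,-4],3.6]]}}

```text
clock: 35.35
position: [0.4694, -0.2398, 0.0806]
ee_rot: [0.001, 0.662, 0.75, 0.0]
contact_force: [-0.1, 0.1, -0.2]
width: 0.0359
gripper_force: 0.0
```

Emit:
{"method": "drive_tool", "body": {"rows": [[[0,0,0],[0,0,0],3.6],[[0,0,0],[0,0,0],3.6]]}}

```text
clock: 35.6
position: [0.4697, -0.239, 0.0824]
ee_rot: [0.001, 0.661, 0.751, 0.0]
contact_force: [0.6, 0.8, -0.1]
width: 0.0362
gripper_force: 0.0
```

Emit:
{"method": "drive_tool", "body": {"rows": [[[0,0,0],[0,0.05,-3],3.6],[[0,0,0],[0,0,-2.4],3.6],[[0,0,0],[0,0,-2.0],3.6],[[0,0,0],[0,0,0],3.6],[[0,0,0],[0,0,0],2.5],[[0,0,0],[0,0,0],0],[[0,0,0],[0,0,0],0],[[0,0,0],[0,0,0],0]]}}

```text
clock: 36.6
position: [0.4699, -0.2387, 0.0092]
ee_rot: [0.002, 0.66, 0.751, 0.0]
contact_force: [-0.8, 0.2, 6.4]
width: 0.0152
gripper_force: 41.6
```

Emit:
{"method": "drive_tool", "body": {"rows": [[[0,0,0],[0,0,0],0],[[0,0,0],[0,0,0],0]]}}

```text
clock: 36.85
position: [0.4698, -0.2387, 0.0091]
ee_rot: [0.002, 0.66, 0.751, 0.0]
contact_force: [0.2, -0.1, 7.0]
width: 0.0148
gripper_force: 41.5
```

Emit:
{"method": "drive_tool", "body": {"rows": [[[0,0,0],[0,0,4],0],[[0,0,0],[0,0,4.5],0],[[0,0,-0.1663],[0.2,5.25,0],0],[[0,0,-0.1663],[0.2,5.25,0],0],[[0,0,-0.1663],[0.2,5.25,0],0],[[0,0,-0.1663],[0.2,5.25,0],0],[[0,0,-0.1663],[0.2,5.25,0],0],[[0,0,-0.1663],[0.2,5.25,0],0]]}}

```text
clock: 37.85
position: [0.4804, 0.0782, 0.0929]
ee_rot: [0.0, 0.94, 0.342, 0.0]
contact_force: [-0.5, 0.5, -0.9]
width: 0.0151
gripper_force: 40.6
```

Emit:
{"method": "drive_tool", "body": {"rows": [[[0,0,-0.1663],[1.85,0,0],0],[[0,0,-0.1663],[1.85,0,0],0],[[0,0,-0.1663],[1.85,0,0],0],[[0,0,-0.1663],[1.85,0,0],0],[[0,0,0],[0,0,0],0],[[0,0,0],[0,0,0],0]]}}

```text
clock: 38.6
position: [0.5532, 0.0765, 0.0923]
ee_rot: [0.0, 1.0, 0.02, -0.001]
contact_force: [-0.9, -0.1, -1.6]
width: 0.0151
gripper_force: 40.6
```

Emit:
{"method": "drive_tool", "body": {"rows": [[[0,0,0],[0,0,-3],0],[[0,0,0],[0,0,-2.5],0],[[0,0,0],[0,0,-1.35],0],[[0,0,0],[0,0,0],0],[[0,0,0],[0,0,0],0]]}}

```text
clock: 39.22
position: [0.5549, 0.0765, 0.0246]
ee_rot: [0.0, 1.0, 0.019, 0.001]
contact_force: [-0.1, 0.5, -1.2]
width: 0.015
gripper_force: 40.9
```

Emit:
{"method": "drive_tool", "body": {"rows": [[[0,0,0],[0.8,0.03,0],0],[[0,0,0],[0.6,0.02,0],0],[[0,0,0],[0.5,0.02,0],0],[[0,0,0],[0.4,0.02,0],0],[[0,0,0],[0,0,0],0]]}}

```text
clock: 39.85
position: [0.5778, 0.0775, 0.0239]
ee_rot: [0.0, 1.0, 0.019, 0.0]
contact_force: [0.1, -0.0, -0.3]
width: 0.0153
gripper_force: 40.9
```

Emit:
{"method": "drive_tool", "body": {"rows": [[[0,0,0],[0.5,0.02,0],0],[[0,0,0],[0.5,0.02,0],0],[[0,0,0],[0,0,0],0]]}}

```text
clock: 40.22
position: [0.5882, 0.0779, 0.024]
ee_rot: [0.0, 1.0, 0.019, 0.0]
contact_force: [0.1, 0.1, -1.1]
width: 0.0152
gripper_force: 40.9
```

Emit:
{"method": "drive_tool", "body": {"rows": [[[0,0,0],[0.5,0.02,0],0],[[0,0,0],[0.5,0.02,0],0],[[0,0,0],[0.4,0.01,0],0],[[0,0,0],[0.2,0.01,0],0],[[0,0,0],[0.2,0.01,0],0],[[0,0,0],[0,0,0],0]]}}

```text
clock: 40.98
position: [0.6056, 0.0785, 0.0239]
ee_rot: [0.0, 1.0, 0.019, -0.0]
contact_force: [0.3, 0.1, -1.1]
width: 0.0149
gripper_force: 40.9
```

Emit:
{"method": "drive_tool", "body": {"rows": [[[0,0,0],[0.2,0.01,0],0],[[0,0,0],[0.2,0.01,0],0],[[0,0,0],[0.2,0.01,0],0],[[0,0,0],[0,0,0],0]]}}

```text
clock: 41.48
position: [0.6083, 0.0788, 0.0233]
ee_rot: [0.0, 1.0, 0.019, -0.003]
contact_force: [-5.6, 0.6, 1.3]
width: 0.015
gripper_force: 41.2
```

Emit:
{"method": "drive_tool", "body": {"rows": [[[0,0,0],[-0.3,0,-0.1],0],[[0,0,0],[0,0,0],2.8],[[0,0,0],[0,0,0],2.8],[[0,0,0],[0,0,0],2.8],[[0,0,0],[0,0,2],2.8],[[0,0,0],[0,0,4],3.6],[[0,0,0],[0,0,5],3.6],[[0,0,0],[0,0,3],3.6]]}}

```text
clock: 42.48
position: [0.6099, 0.0789, 0.1659]
ee_rot: [0.0, 1.0, 0.019, 0.002]
contact_force: [0.0, -0.9, -0.3]
width: 0.036
gripper_force: 0.0
```

Emit:
{"method": "drive_tool", "body": {"rows": [[[0,0,0],[-0.7,5.1,0],5],[[0,0,0],[-0.5,5.1,0],5],[[0,0,0],[-0.5,5.1,0],5],[[0,0,0],[-1,6,0],5],[[0,0,0],[0,6,0],5],[[0,0,0],[0,0,0],5]]}}

```text
clock: 43.22
position: [0.581, 0.3566, 0.1626]
ee_rot: [-0.001, 1.0, 0.022, 0.0]
contact_force: [0.2, -0.6, -0.1]
width: 0.0501
gripper_force: 0.0
```

```bash
python3 - <<'E'
from h import *
t=snap('top','t13.png')[:,:,::-1];s=snap('scene','s13.png')[:,:,::-1]
A=cv2.resize(t[155:215,190:350],None,fx=4.5,fy=4.5,interpolation=cv2.INTER_CUBIC);B=cv2.resize(s[165:235,200:360],None,fx=4.5,fy=4.5,interpolation=cv2.INTER_CUBIC)
cv2.imwrite('pics/c13.png',np.vstack([A,B]));print(manip.get_state()['position'])
E
```

```text
[0.58130196 0.35225867 0.1626215 ]
```

View pics/c13.png

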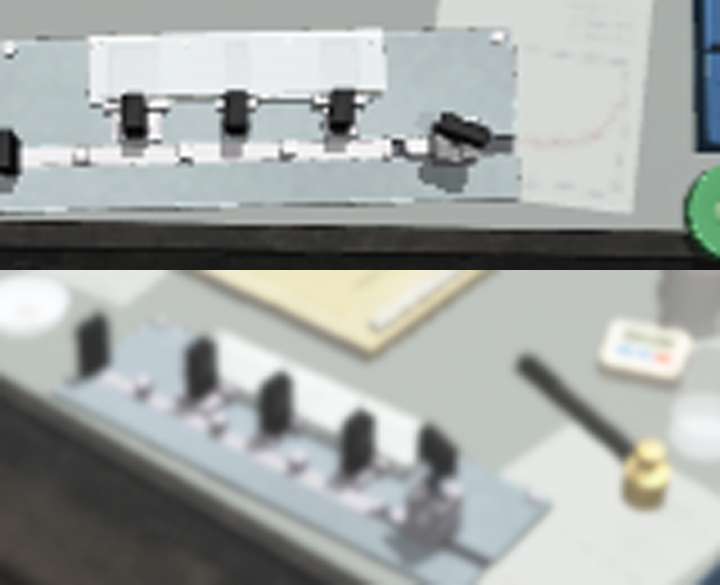

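All three blades are home, with grips at crop (133,115), (235,113) and (342,112). The comb is open and the pin parked. Now the tab, to shut the comb.

Emit:
{"method": "drive_tool", "body": {"rows": [[[0,0,0],[0,-6,0],5],[[0,0,0],[-0.1,-6.1,0],5],[[0,0,0],[0,0,-4],5],[[0,0,0],[0,0,-4],5],[[0,0,0],[0,0,-2.3],5],[[0,0,0],[0,0,-2],5],[[0,0,0],[0,0,-1.9],5],[[0,0,0],[0,0,0],5]], "force": 30}}

```text
clock: 44.32
position: [0.5793, 0.2287, 0.0198]
ee_rot: [0.001, 1.0, 0.018, -0.002]
contact_force: [0.4, 0.3, -0.8]
width: 0.0501
gripper_force: 0.0
```

Emit:
{"method": "drive_tool", "body": {"rows": [[[0,0,0],[0,0,0],2],[[0,0,0],[0,0,0],0],[[0,0,0],[0,0,0],0],[[0,0,0],[0,0,0],0],[[0,0,0],[0,0,0],0]]}}

```text
clock: 44.95
position: [0.5814, 0.2308, 0.0222]
ee_rot: [0.0, 1.0, 0.019, 0.001]
contact_force: [0.3, -1.4, 6.0]
width: 0.0111
gripper_force: 34.4
```

Emit:
{"method": "drive_tool", "body": {"rows": [[[0,0,0],[0.04,-1.0,0],0],[[0,0,0],[0.04,-1.0,0],0],[[0,0,0],[0.04,-1.0,0],0],[[0,0,0],[0.02,-0.5,0],0],[[0,0,0],[0,0,0],0],[[0,0,0],[0,0,0],0]]}}

```text
clock: 45.7
position: [0.5829, 0.1959, 0.0222]
ee_rot: [0.0, 1.0, 0.019, 0.001]
contact_force: [-0.4, -1.8, 6.6]
width: 0.0111
gripper_force: 34.3
```

Emit:
{"method": "drive_tool", "body": {"rows": [[[0,0,0],[0,-0.15,0],0],[[0,0,0],[0,-0.1,0],0],[[0,0,0],[0,0,0],0],[[0,0,0],[0,0,0],0]]}}

```text
clock: 46.2
position: [0.5829, 0.1949, 0.0222]
ee_rot: [-0.001, 1.0, 0.019, 0.001]
contact_force: [-1.1, 2.5, 5.0]
width: 0.0111
gripper_force: 34.3
```

Emit:
{"method": "drive_tool", "body": {"rows": [[[0,0,0],[0,0,0],2],[[0,0,0],[0,0,0],4],[[0,0,0],[0,0,0],4],[[0,0,0],[0,0,3],4],[[0,0,0],[0,0,5],4],[[0,0,0],[0,0,5],4],[[0,0,0],[0,0,1],4]]}}

```text
clock: 47.08
position: [0.5842, 0.1938, 0.165]
ee_rot: [-0.001, 1.0, 0.019, 0.004]
contact_force: [-0.5, -0.6, 0.5]
width: 0.04
gripper_force: 0.0
```

Emit:
{"method": "drive_tool", "body": {"rows": [[[0,0,0.15],[0.1,-3.26,0],4],[[0,0,0.15],[0.1,-3.26,0],4],[[0,0,0.15],[0.1,-3.26,0],4],[[0,0,0.15],[0.1,-3.26,0],4],[[0,0,0.15],[0.1,-3.26,0],4],[[0,0,0.15],[0.1,-3.26,0],4],[[0,0,0.15],[0.1,-3.26,0],4],[[0,0,0.15],[0.1,-3.26,0],4]]}}

```text
clock: 48.08
position: [0.589, -0.0684, 0.1595]
ee_rot: [-0.001, 0.813, 0.582, -0.001]
contact_force: [-0.5, 0.7, 0.1]
width: 0.0402
gripper_force: 0.0
```

Emit:
{"method": "drive_tool", "body": {"rows": [[[0,0,0],[0,0,0],4],[[0,0,0],[0,0,-3],4],[[0,0,0],[0,0,0],4],[[0,0,0],[0,0,0],4]]}}

```text
clock: 48.58
position: [0.59, -0.0667, 0.1312]
ee_rot: [-0.0, 0.814, 0.58, 0.0]
contact_force: [0.3, -0.2, 0.4]
width: 0.0402
gripper_force: 0.0
```

Emit:
{"method": "drive_tool", "body": {"rows": [[[0,0,0],[0,-0.1,-3],4],[[0,0,0],[0,0,-2.4],4],[[0,0,0],[0,0,-2.0],4],[[0,0,0],[0,0,0],4],[[0,0,0],[0,0,0],2],[[0,0,0],[0,0,0],0],[[0,0,0],[0,0,0],0],[[0,0,0],[0,0,0],0]], "force": 60}}

```text
clock: 49.58
position: [0.5907, -0.0685, 0.0586]
ee_rot: [0.001, 0.814, 0.58, 0.001]
contact_force: [-1.5, 1.5, 6.5]
width: 0.0107
gripper_force: 62.2
```

Emit:
{"method": "drive_tool", "body": {"rows": [[[0,0,0],[0,0,0.4],0],[[0,0,0],[0,0,0.2],0],[[0,0,0],[0,0,0],0],[[0,0,0],[0,0,0],0]]}}

```text
clock: 50.08
position: [0.5904, -0.0684, 0.0626]
ee_rot: [0.0, 0.814, 0.58, 0.0]
contact_force: [4.1, 0.4, -8.6]
width: 0.0102
gripper_force: 60.2
```

Emit:
{"method": "drive_tool", "body": {"rows": [[[0,0,0],[0,0,0.15],0],[[0,0,0],[0,0,0],0],[[0,0,-0.1],[0,0,0],0],[[0,0,-0.15],[0,0,0],0],[[0,0,-0.15],[0,0,0],0],[[0,0,-0.15],[0,0,0],0],[[0,0,-0.15],[0,0,0],0],[[0,0,-0.15],[0,0,0],0]]}}

```text
clock: 51.08
position: [0.5898, -0.0681, 0.0645]
ee_rot: [-0.0, 0.982, 0.19, -0.0]
contact_force: [3.6, 1.7, -7.6]
width: 0.0107
gripper_force: 60.3
```

Emit:
{"method": "drive_tool", "body": {"rows": [[[0,0,-0.15],[0,0,0],0],[[0,0,-0.15],[0,0,0],0],[[0,0,-0.05],[0,0,0],0],[[0,0,0],[0,0,0],0],[[0,0,0],[0,0,0],0]]}}

```text
clock: 51.7
position: [0.5897, -0.0679, 0.0644]
ee_rot: [-0.0, 1.0, 0.019, -0.0]
contact_force: [3.6, 2.4, -9.0]
width: 0.0105
gripper_force: 60.3
```

Emit:
{"method": "drive_tool", "body": {"rows": [[[0,0,0],[0,0,-0.5],0],[[0,0,0],[0,0,-0.5],0],[[0,0,0],[0,0,0],0]]}}

```text
clock: 52.08
position: [0.5898, -0.068, 0.0541]
ee_rot: [-0.0, 1.0, 0.019, -0.0]
contact_force: [3.1, 3.8, -5.1]
width: 0.0104
gripper_force: 60.6
```

Emit:
{"method": "drive_tool", "body": {"rows": [[[0,0,0],[0,0,-0.4],0],[[0,0,0],[0,0,-0.4],0],[[0,0,0],[0,0,0],0]]}}

```text
clock: 52.45
position: [0.5898, -0.0681, 0.0462]
ee_rot: [-0.0, 1.0, 0.019, -0.0]
contact_force: [2.6, 4.5, -5.2]
width: 0.0108
gripper_force: 60.9
```

Emit:
{"method": "drive_tool", "body": {"rows": [[[0,0,0],[0,0,-0.2],0],[[0,0,0],[0,0,-0.1],0],[[0,0,0],[0,0,0],0]]}}

```text
clock: 52.82
position: [0.5899, -0.0682, 0.0449]
ee_rot: [-0.0, 1.0, 0.019, 0.0]
contact_force: [0.2, 5.0, 3.9]
width: 0.0105
gripper_force: 62.0
```

Emit:
{"method": "drive_tool", "body": {"rows": [[[0,0,0],[0,0,0],2],[[0,0,0],[0,0,0],4],[[0,0,0],[0,0,0],4],[[0,0,0],[0,0,2],4],[[0,0,0],[0,0,4],4],[[0,0,0],[0,0,4],4],[[0,0,0],[0,0,0],4]]}}

```text
clock: 53.7
position: [0.5923, -0.0694, 0.1471]
ee_rot: [0.001, 1.0, 0.019, 0.004]
contact_force: [-0.2, 0.4, 0.3]
width: 0.0398
gripper_force: 0.0
```

Emit:
{"method": "drive_tool", "body": {"rows": [[[0,0,0],[-6,0,2],4],[[0,0,0],[-6,5,0],4],[[0,0,0],[-6,6,0],4],[[0,0,0],[-6,6,0],4],[[0,0,0],[0,6,0],4],[[0,0,0],[0,6,0],4],[[0,0,0],[0,6,0],4],[[0,0,0],[0,0,0],4]]}}

```text
clock: 54.7
position: [0.3933, 0.2432, 0.1622]
ee_rot: [-0.0, 1.0, 0.022, -0.001]
contact_force: [0.6, -1.2, 0.0]
width: 0.0402
gripper_force: 0.0
```

```bash
python3 - <<'E'
from h import *
t=snap('top','t14.png')[:,:,::-1];s=snap('scene','s14.png')[:,:,::-1]
t0=cv2.imread('pics/top0.png');s0=cv2.imread('pics/scene0.png')
h=(.6202,.0789,.0371);st=manip.get_state();print(st['clock'],st['position'],st['contact_force'])
# match the wing, tab and comb fingers with the start picture (sub-pixel template shift)
for cam,a,b in (('top',t0,t),('scene',s0,s)):
    for n,P,w in (('wing',[-.035,-.145,.066],8),('tab',[-.035,.118,.04],7),('fingM',[-.035,-.07,.0195],3),('tape',None,12),('dish',None,12),('vial',None,8)):
        if P is None: u,v={'top':{'tape':(353,202),'dish':(160,182),'vial':(131,197)},'scene':{'tape':(345,263),'dish':(205,173),'vial':(180,166)}}[cam][n]
        else: u,v=proj(cam,hold(h,P))[0].round().astype(int)
        tp=a[v-w:v+w+1,u-w:u+w+1];r=cv2.matchTemplate(b[v-w-10:v+w+11,u-w-10:u+w+11],tp,cv2.TM_CCOEFF_NORMED)
        _,m,_,l=cv2.minMaxLoc(r);print(cam,n,'shift',l[0]-10,l[1]-10,'score',round(m,3))
E
```

```text
54.8 [0.39320356 0.23960474 0.16212284] [-0.19221708 -0.61861316 -0.10054502]
top wing shift 0 0 score 0.997
top tab shift 0 0 score 0.995
top fingM shift 8 1 score 0.654
top tape shift 0 0 score 1.0
top dish shift 0 0 score 1.0
top vial shift 0 0 score 1.0
scene wing shift 0 0 score 1.0
scene tab shift 0 0 score 0.999
scene fingM shift 10 9 score 0.602
scene tape shift 0 0 score 1.0
scene dish shift 0 0 score 0.999
scene vial shift 0 1 score 0.629
```

```bash
python3 - <<'E'
from h import *
h=(.6202,.0789,.0371)
for cam in ('top','scene'):
    a=cv2.imread(f'pics/{cam[0]}13.png');b=cv2.imread(f'pics/{cam[0]}14.png') if cam=='scene' else None
    b=snap(cam,f'{cam}15.png')[:,:,::-1]
    for y in (.07,0,-.07):
        u,v=proj(cam,hold(h,[-.013,y,.045]))[0].round().astype(int);w=6
        r=cv2.matchTemplate(np.ascontiguousarray(b[v-w-5:v+w+6,u-w-5:u+w+6]),a[v-w:v+w+1,u-w:u+w+1],cv2.TM_CCOEFF_NORMED);_,m,_,l=cv2.minMaxLoc(r);print(cam,y,l[0]-5,l[1]-5,round(m,3))
E
```

```text
top 0.07 0 0 1.0
top 0 0 0 1.0
top -0.07 0 0 1.0
scene 0.07 0 0 1.0
scene 0 0 0 1.0
scene -0.07 0 0 1.0
```

```bash
python3 -c "
from rig import job;print(job.sign_off())"
```

```text
the job is handed in; nothing more can be done
None
```

The job is handed in at about 55 s of the 210 s allowed: all three blades were pushed home in their own slots, the comb is shut, the pin is down, and the tape, vial and dish did not move; the hand-in call returned no verdict.

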